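# Clear a hung feed chute: set the escapement and push the machine heads home

### The arm

A 6-joint arm with a two-finger parallel gripper is mounted at the origin on a cart in front of the work surface, level with it; the furniture and walls round the work are solid. World frame = base frame: x ahead of the robot, y to its left, z up, the work surface at z = 0. Lengths are in mm, angles in rad, forces in N, time in s.
With the tool pointing down it reaches from about 275 to 750 mm from the base axis. Payload 10.2 kg.
Tool frame: the origin (TCP) lies at the very end of the fingers, on their centre line; the grasp point (between the pads) lies 19 mm behind it; z points along the fingers, x is the direction in which the jaws open and shut, and the axes are right-handed (so a half turn about z gives the same grasp; the last joint's range is limited). The gripper opens to 85 mm and grips with 20 to 120 N. Pads are 22 mm wide; open, the fingers measure 114 mm over their backs; the gripper's body (76 mm by 85 mm) begins 54 mm behind the grasp point. The pads swing forward as they close: fully open they stand 13 mm farther back than shut.
Start: joints at [0.896, 0.313, 1.498, -0, 1.331, -0.223], TCP at [229.22, 472.323, 231.294] pointing down, gripper open.
Joint ranges: [-2.94, 2.94], [-0.97, 2.17], [0.19, 2.56], [-1.23, 4.37], [0.02, 3.11], [-2.88, 2.88]. Speed limits (rad/s): [2.39, 2.39, 3.01, 3.14, 3.14, 3.14].

### API

Orientations are given as a unit quaternion [w, x, y, z].
In Python, from rig import ctrl, cams gives the robot as it stands.
- The arm moves only by the tool play_rows, never from a script. Its argument "steps" is a list of rows, each a list of 2 entries, a list of its own where there are three numbers: the shift along the tool's x, y, z normalised to -1 to 1, where 1 is 0.75 m, then the turn, a rotation vector about the tool's x, y, z normalised to -1 to 1, where 1 is 45 degrees. A call has 1 to 20 rows; each row shifts and turns the commanded pose from where the row before left it, along the tool's axes as they then stand; what a row does not reach is not made up. A row lasts 1/10 s, in which the tool goes at most 50 mm and 8.59 degrees, less where a joint would pass 70% of its speed; a pose out of reach is approached as far as the arm can. A call with a number of a shift or a turn outside -1 to 1 is refused whole. A call with a gripper value outside its range is refused whole. "grip" is the closure, from 0 (fully open) to 1 (shut), set as the call begins (left out, the last holds). The fingers move at their own pace and stop on an object; "squeeze" is the grip in N (left out, the last holds). Time passes only in rows, so rows that do not move let the fingers close. It gives the time, the measured TCP pose, the force and the opening at its end, in the units of the state.
- ctrl.sense(): the state, without advancing time (a new reading comes with each control period).
- cams.capture(name): name is "scene" or "top"; returns the picture (400x640x3 uint8, red, green, blue); there is no depth.
- cams.camera_info(name): a dict with "fx", "fy", "cx", "cy" (pixels), "xyz" and "attitude" of the camera in the world. Camera axes: x right, y up, looking along -z (the intrinsics and any distortion apply to the point x, -y, -z); pixel columns grow to the right and rows downward; lengths in mm; the calibration is good to about 2 mm. A picture is of the moment at which its call begins. camera_info takes no time and is no camera call.
- ctrl.finish_job(): hands the job in, once; it reports no verdict.
Trained networks look in the newest picture that a camera, given by its name, has taken for a name from the list of things; names that differ only in an ending like _2 or _b are one class to them, and where a whole thing is asked for, a point or a joint stands for the part that bears it (a point fixed in the world has none). Each returns a list of dicts, best first, with "p" (0 to 1); they miss things now and then, are a little off and sometimes report something else, mostly with a low value. They report only what shows in the picture. A call takes as long as a camera call. They do not tell look-alikes from the thing itself.
- cams.search_frame(camera, thing): "rect" ([centre column, centre row, width, height] in pixels, round what is visible of it).
- cams.tip_of(camera, thing): "pixel" ([column, row] in pixels: a listed point, or the origin of a listed thing).
The state is a dict: "time_s": time; "joints": joint angles; "dq": joint speeds; "tau": joint torques, N m; "eef_pos": TCP position; "ee_rot": TCP orientation; "force": force on the tool from outside, world axes, zero at the start; "wrist_torque": the same for the moment, N m; "grip_width": opening from 0.0 (shut) to 1.0 (fully open).
Only numpy, scipy, OpenCV 4.12 (cv2) and the standard library are available. Lean on these libraries where they do the work, as an engineer would, in place of code of your own. Each camera call takes 0.05 s, during which the arm holds its last target.

### The job

One machine head has hung up half-way down the feed chute. Pull the escapement slide by its black knob fully over to the robot's side, so that its front blade bars the track; then set the loose machine head from the worktop into the open upper track behind the hung one, gear housing leading downhill. With the wooden stick reach in under the clear guard and push both heads down until the first rests against the front blade and the second against the first, then lay the stick back flat on the worktop and leave everything else where it was.

Things in the scene. Friction and masses are not known exactly. Their poses are not given: they have to be found in the camera images.
- track: Aluminium feed track, 44 mm wide, sloping 25 deg, fixed on a plywood base. Origin: on the track floor's centre line, at the uphill face of the front blade when that bars the track. x = uphill along the slope, y = across (towards the robot), z = square to the floor (25 deg off vertical). Runs x = -80 to 255 mm. Inner width 25 mm, bevelled side rails 6.5 mm high. Two stands hold it over the base.
- slide (a joint): Escapement slide, m along track y. 0 = release (far side): rear blade bars the track at x = 67..73 mm. 0.028 = load, its end stop on the robot's side: front blade (flat, 16 mm wide, bottom 7 mm above the floor) bars the track at x = 0 and the rear one stands aside. Needs 2 N, stays where left. Its block bridges the track at x = -10..80 mm, 38 to 48 mm above the floor; dark cheeks at y = +-42..48 mm are 49.5 mm high.
- knob (a point): Centre of the slide's round black knob: 20 mm thick at most, 24 mm tall (54 to 78 mm above the track floor, this point at 67 mm), axis along track z. It moves along track y with the slide. The clear guard uphill of the block covers track x = 84..125 mm, 40 to 43 mm above the floor, 74 mm wide, open underneath at its uphill end.
- loose_head_mid (a point): Loose machine head on the worktop, 48x31x33 mm, 36 g: middle of its gear housing, 12.5 mm above its underside. Own x runs from housing to button, y across, z up along the post. Housing 24 mm wide, 12 high, with a 32 mm wide flange on top (11 to 14 mm high) at x = -9..+7 mm from here; front end of the head 9 mm ahead (-x), button end 39 mm behind (+x), button 18 mm wide, 8 high. Post 6 mm thick, top 32 mm above the underside.
- hung_head_mid (a point): The same kind of machine head, hung up in the track by friction, same point and axes, lying with its x uphill (housing leading downhill). Front end 9 mm downhill of here, button end 39 mm uphill. At rest against the front blade this point is at track x = 9 mm, and a second head touching it at track x = 57 mm. Heads do not slide down by themselves.
- stick_mid (a point): Centre of the orange-brown hardwood stick lying flat, 14 mm (x) x 105 mm (y, its length) x 8 mm (z), 12 g; both ends alike. Held square to the fingers and passed along the track above the 8 mm high button, it meets the rear of the housing, 7.5 mm uphill of the head's housing point, between 8 and 14 mm above the track floor.
- sanding_block_mid (a point): Bystander: wooden sanding block 46x70x24 mm, centre.
- masking_tape_mid (a point): Bystander: roll of tape, 104 mm across, 25 mm high, centre.
There are look-alikes about, which are no part of the job. Leave any orange look-alike of the part that bears loose_head_mid alone.

How it is judged:
By the outcome, as a careful person would: the job done as asked, in the order asked, and still so for the second after the job is handed in, with the robot touching nothing.
It also fails if it takes over 72 s, if anything falls off the work surface, if the arm or the gripper's body presses on something with over 40 N, if the wrist force passes 120 N, or if a joint passes its speed limit or range.

## Working session

There is one attempt and no reset: what is moved stays moved. The work goes in short steps, Python scripts to look and compute and a tool call to move; the robot and the scene stay as the last step left them, time stands still between calls to the robot, and variables do not carry over. Pictures are saved under pics/ and viewed, and the job is handed in when it is done.

Besides the shell and the picture viewer there is one more tool, called after "Emit:" as name(argument=value, ...) on one line, values as JSON. play_rows: Moves the arm, as the interface text tells. Its arguments: {"type":"object","properties":{"steps":{"type":"array"},"grip":{"type":"number"},"squeeze":{"type":"number"}},"required":["steps"]}

```bash
ls; mkdir -p pics; python3 - <<'E'
from rig import ctrl,cams
import cv2
s=ctrl.sense();print(s)
for n in("scene","top"):
    im=cams.capture(n);cv2.imwrite(f"pics/{n}0.png",im[:,:,::-1]);print(n,cams.camera_info(n))
    for t in("track","slide","knob","loose_head_mid","hung_head_mid","stick_mid","sanding_block_mid","masking_tape_mid"):
        print(t,[(d['p'],d['pixel']) for d in cams.tip_of(n,t)][:4])
print(ctrl.sense()['time_s'])
E
```

```text
pics
{'time_s': 0.0, 'joints': array([ 8.95609400e-01,  3.13444655e-01,  1.49843645e+00,  3.76381227e-05,
        1.33101687e+00, -2.23399767e-01]), 'dq': array([-1.29457221e-03, -6.53984671e-04,  1.82772162e-03,  9.36761198e-06,
       -1.33259752e-03,  2.44316210e-04]), 'tau': array([ 1.52886667e-03, -4.12260783e+01, -2.59748000e+01,  1.62036123e-06,
        4.02061254e-03, -5.27951272e-06]), 'eef_pos': array([229.03759308, 472.11744505, 230.73805716]), 'ee_rot': array([ 1.97999398e-04,  8.47520363e-01,  5.30762477e-01, -6.22167005e-04]), 'force': array([-0.54995386,  0.04808095, -0.90428002]), 'wrist_torque': array([-0.02191204, -0.0092914 , -0.03996663]), 'grip_width': 0.9996570882673771}
scene {'fx': 409.4410759506481, 'fy': 409.4410759506481, 'cx': 320.0550057812416, 'cy': 205.4189880814149, 'xyz': array([-86.93872567, 968.95878357, 558.29621533]), 'attitude': array([-0.26525372, -0.18831555,  0.51323655,  0.79420776])}
track []Traceback (most recent call last):
  File "<stdin>", line 7, in <module>
ValueError: it knows: hung_head_mid, knob, loose_head_mid, masking_tape_mid, sanding_block_mid, stick_mid, track
```

```bash
python3 - <<'E'
from rig import ctrl,cams
import cv2
for n in("scene","top"):
    im=cams.capture(n);cv2.imwrite(f"pics/{n}1.png",im[:,:,::-1]);print(n,cams.camera_info(n))
    for t in("track","knob","loose_head_mid","hung_head_mid","stick_mid","sanding_block_mid","masking_tape_mid"):
        print(t,[(round(d['p'],2),d['pixel']) for d in cams.tip_of(n,t)][:4])
print(ctrl.sense()['time_s'])
E
```

```text
scene {'fx': 409.4410759506481, 'fy': 409.4410759506481, 'cx': 320.0550057812416, 'cy': 205.4189880814149, 'xyz': array([-86.93872567, 968.95878357, 558.29621533]), 'attitude': array([-0.26525372, -0.18831555,  0.51323655,  0.79420776])}
track [(0.62, [369.1, 205.8])]
knob []
loose_head_mid [(0.59, [244.5, 282.5]), (0.58, [308.2, 310.0]), (0.57, [285.3, 287.5])]
hung_head_mid [(0.46, [285.4, 285.7])]
stick_mid [(0.46, [293.2, 262.4])]
sanding_block_mid [(0.64, [333.7, 277.4])]
masking_tape_mid [(0.97, [263.2, 243.0])]
top {'fx': 439.4469735360048, 'fy': 439.4469735360048, 'cx': 312.98741268230356, 'cy': 194.73171075656452, 'xyz': array([320.24075048, 191.0764861 , 980.87503566]), 'attitude': array([ 0.71262536,  0.07718875, -0.07878242, -0.69282056])}
track [(0.76, [412.0, 201.3])]
knob [(0.8, [417.7, 188.5]), (0.23, [213.4, 223.8])]
loose_head_mid [(0.66, [200.7, 186.4]), (0.56, [212.4, 220.9])]
hung_head_mid [(0.6, [377.5, 185.9]), (0.29, [408.5, 203.1])]
stick_mid [(0.61, [257.2, 194.2])]
sanding_block_mid [(0.68, [260.7, 254.6])]
masking_tape_mid [(0.71, [276.1, 139.0])]
0.9
```

View pics/scene1.png

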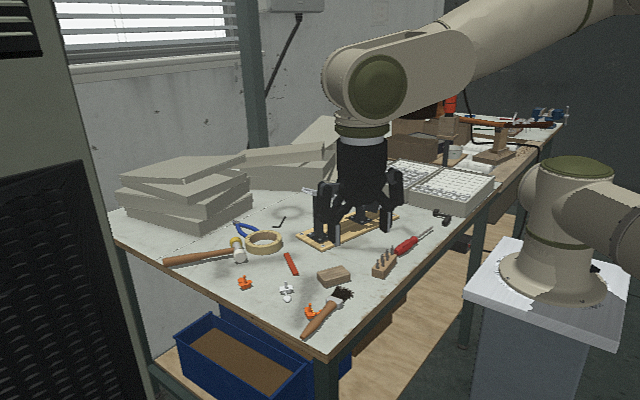

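View pics/top1.png

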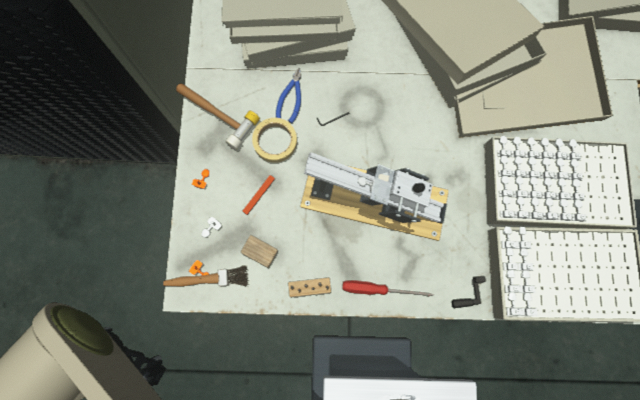

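```bash
cat > h.py <<'E'
import numpy as np, cv2
from scipy.spatial.transform import Rotation as R
def rot(q): return R.from_quat([q[1],q[2],q[3],q[0]]).as_matrix()
INFO={"scene":dict(f=409.4410759506481,cx=320.0550057812416,cy=205.4189880814149,xyz=np.array([-86.93872567,968.95878357,558.29621533]),q=[-0.26525372,-0.18831555,0.51323655,0.79420776]),
"top":dict(f=439.4469735360048,cx=312.98741268230356,cy=194.73171075656452,xyz=np.array([320.24075048,191.0764861,980.87503566]),q=[0.71262536,0.07718875,-0.07878242,-0.69282056])}
def proj(n,P):
    c=INFO[n];p=(np.atleast_2d(P)-c['xyz'])@rot(c['q'])
    return np.c_[c['cx']+c['f']*p[:,0]/-p[:,2], c['cy']+c['f']*(-p[:,1])/-p[:,2]]
def ray(n,u,v):
    c=INFO[n];d=np.array([(u-c['cx'])/c['f'],-(v-c['cy'])/c['f'],-1.]);return c['xyz'],rot(c['q'])@d
def atz(n,u,v,z):
    o,d=ray(n,u,v);return o+d*(z-o[2])/d[2]
def crop(im,x0,y0,x1,y1,k,name):
    cv2.imwrite(name,cv2.resize(im[y0:y1,x0:x1,::-1],None,fx=k,fy=k,interpolation=cv2.INTER_CUBIC))
def tri(pt,ps):
    (o1,d1),(o2,d2)=ray("top",*pt),ray("scene",*ps)
    A=np.c_[d1,-d2];t=np.linalg.lstsq(A,o2-o1,rcond=None)[0];a,b=o1+d1*t[0],o2+d2*t[1];return (a+b)/2,np.linalg.norm(a-b)
E
python3 - <<'E'
from h import *
im=cv2.imread("pics/top1.png")[:,:,::-1]
crop(im,295,140,455,250,5,"pics/c1.png")
crop(im,160,160,300,290,5,"pics/c2.png")
im=cv2.imread("pics/scene1.png")[:,:,::-1]
crop(im,220,240,380,350,5,"pics/c3.png")
print(proj("top",[[229,472,231],[0,0,0]]),proj("scene",[[229,472,231]]))
for a in [(257.2,194.2),(212,227),(201,180),(196,268),(260.7,250)]: print(a,atz("top",*a,8).round(1))
E
```

```text
[[135.61644092 346.25335535]
 [400.68462924 458.74343505]] [[360.0152616  243.59825341]]
(257.2, 194.2) [536.4 318.4   8. ]
(212, 227) [458.7 414.9   8. ]
(201, 180) [566.  448.4   8. ]
(196, 268) [367.5 442.8   8. ]
(260.7, 250) [410.7 303.7   8. ]
```

View pics/c1.png

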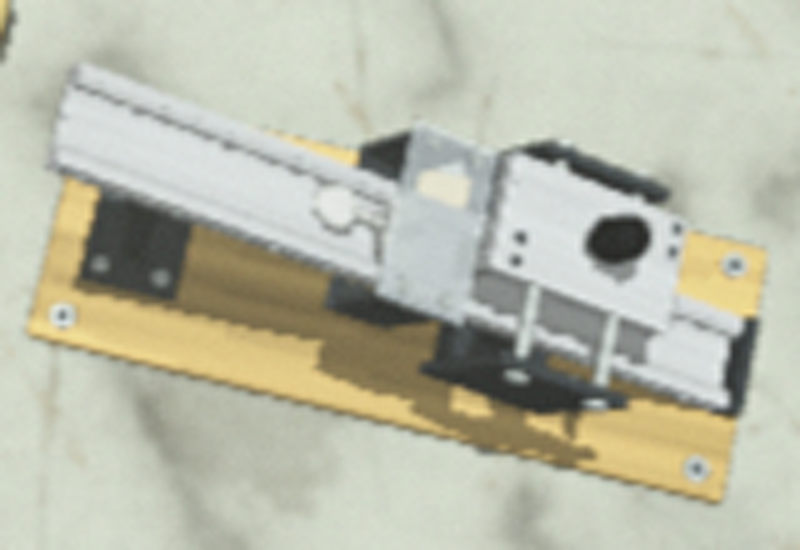

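View pics/c2.png

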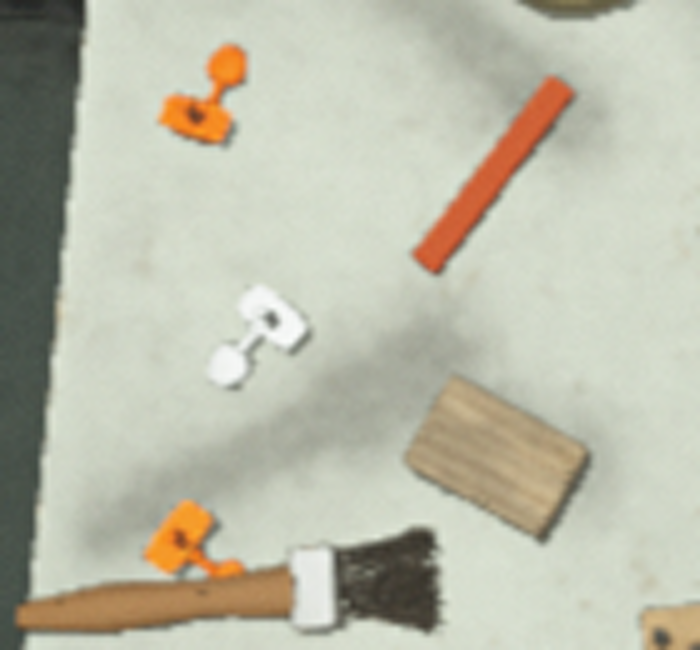

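View pics/c3.png

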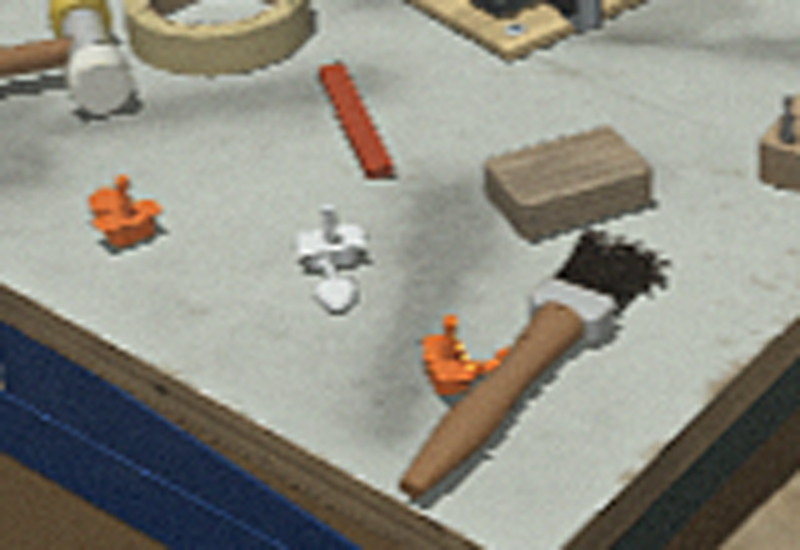

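```bash
cat >> h.py <<'E'
def trackT(p):  # p = X,Y,Z,yaw of uphill direction (horizontal heading)
    h=np.array([np.cos(p[3]),np.sin(p[3]),0]);s=np.radians(25)
    x=h*np.cos(s)+np.array([0,0,np.sin(s)]);z=np.array([0,0,np.cos(s)])-h*np.sin(s);y=np.cross(z,x)
    return np.c_[x,y,z],np.array(p[:3])
def tw(p,q): 
    A,o=trackT(p);return np.atleast_2d(q)@A.T+o
def moveplan(s,Pt,Rt,vmax=45,wmax=8):
    """rows from state pose to target; shift & rotvec in tool axes normalised"""
    P=np.array(s['eef_pos']);M=rot(s['ee_rot'])
    rv=R.from_matrix(M.T@Rt).as_rotvec();d=Pt-P
    n=max(1,int(np.ceil(max(np.linalg.norm(d)/vmax,np.degrees(np.linalg.norm(rv))/wmax))))
    return n,d,rv
E
python3 - <<'E'
from h import *
from scipy.optimize import least_squares
def c(u,v): return (295+u/5,140+v/5)
obs=[((255,-22,6.5),c(80,65)),((255,22,6.5),c(55,167)),((-80,22,6.5),c(725,405)),((-80,-22,6.5),c(752,320)),
((125,-37,43),c(418,122)),((84,-37,43),c(500,150)),((125,37,43),c(380,298)),((84,37,43),c(460,320)),((-10,-28,48),c(685,222))]
P=np.array([o[0] for o in obs],float);U=np.array([o[1] for o in obs])
def f(p): return (proj("top",tw(p,P))-U).ravel()
r=least_squares(f,[480,80,60,np.pi/2],loss='soft_l1');print(r.x.round(3));print(r.fun.reshape(-1,2).round(2))
E
```

```text
[520.248 -21.76   51.378   1.369]
[[ 0.21 -0.48]
 [-0.01  0.38]
 [ 0.53  0.21]
 [-1.61 -1.8 ]
 [-0.39 -0.79]
 [-0.06  0.12]
 [-0.21 -0.54]
 [ 0.96  1.07]
 [ 0.07  3.61]]
```

```bash
cat >> h.py <<'E'
def toolR(p,sgn=1):
    A,_=trackT(p); z=-A[:,2]; x=sgn*A[:,1]; return np.c_[x,np.cross(z,x),z]
def rows(s,Pt,Rt,vmax=45,wmax=8):
    n,d,rv=moveplan(s,np.array(Pt),Rt,vmax,wmax);P=np.array(s['eef_pos']);M=rot(s['ee_rot']);out=[]
    for k in range(n):
        Mk=M@R.from_rotvec(rv*k/n).as_matrix()
        out.append(((Mk.T@d/n/750).round(4).tolist(),(rv/n/np.radians(45)).round(4).tolist()))
    print(n,"dist",np.linalg.norm(d).round(1),"deg",np.degrees(np.linalg.norm(rv)).round(1))
    print([[a,b] for a,b in out])
E
python3 - <<'E'
from h import *
from rig import ctrl
s=ctrl.sense();p=[520.2,-21.8,51.4,1.369]
print(rot(s['ee_rot']).round(2))
for g in(1,-1):
    print(toolR(p,g).round(3)); rows(s,[350,0,260],toolR(p,g))
E
```

```text
[[ 0.44  0.9  -0.  ]
 [ 0.9  -0.44  0.  ]
 [ 0.   -0.   -1.  ]]
[[-0.98   0.182  0.085]
 [ 0.2    0.888  0.414]
 [ 0.     0.423 -0.906]]
14 dist 488.3 deg 106.4
[[[-0.0354, 0.03, -0.0027], [-0.028, 0.0361, -0.1626]], [[-0.0389, 0.0253, -0.0032], [-0.028, 0.0361, -0.1626]], [[-0.0417, 0.0202, -0.0038], [-0.028, 0.0361, -0.1626]], [[-0.0438, 0.0148, -0.0046], [-0.028, 0.0361, -0.1626]], [[-0.0452, 0.0093, -0.0056], [-0.028, 0.0361, -0.1626]], [[-0.0459, 0.0036, -0.0068], [-0.028, 0.0361, -0.1626]], [[-0.0458, -0.0021, -0.0081], [-0.028, 0.0361, -0.1626]], [[-0.0449, -0.0077, -0.0095], [-0.028, 0.0361, -0.1626]], [[-0.0432, -0.0131, -0.011], [-0.028, 0.0361, -0.1626]], [[-0.0409, -0.0183, -0.0125], [-0.028, 0.0361, -0.1626]], [[-0.0379, -0.023, -0.0141], [-0.028, 0.0361, -0.1626]], [[-0.0343, -0.0273, -0.0156], [-0.028, 0.0361, -0.1626]], [[-0.0301, -0.0311, -0.0172], [-0.028, 0.0361, -0.1626]], [[-0.0254, -0.0342, -0.0187], [-0.028, 0.0361, -0.1626]]]
[[ 0.98  -0.182  0.085]
 [-0.2   -0.888  0.414]
 [-0.    -0.423 -0.906]]
11 dist 488.3 deg 79.1
[[[-0.0451, 0.0382, -0.0035], [0.0429, 0.0333, 0.1503]], [[-0.0402, 0.043, -0.006], [0.0429, 0.0333, 0.1503]], [[-0.0347, 0.0472, -0.0085], [0.0429, 0.0333, 0.1503]], [[-0.0286, 0.0506, -0.011], [0.0429, 0.0333, 0.1503]], [[-0.0222, 0.0532, -0.0134], [0.0429, 0.0333, 0.1503]], [[-0.0154, 0.055, -0.0157], [0.0429, 0.0333, 0.1503]], [[-0.0084, 0.0558, -0.0179], [0.0429, 0.0333, 0.1503]], [[-0.0013, 0.0557, -0.0199], [0.0429, 0.0333, 0.1503]], [[0.0058, 0.0548, -0.0217], [0.0429, 0.0333, 0.1503]], [[0.0127, 0.0529, -0.0233], [0.0429, 0.0333, 0.1503]], [[0.0194, 0.0502, -0.0246], [0.0429, 0.0333, 0.1503]]]
```

Emit:
play_rows(steps=[[[-0.045, 0.038, -0.004], [0.043, 0.033, 0.15]], [[-0.04, 0.043, -0.006], [0.043, 0.033, 0.15]], [[-0.035, 0.047, -0.009], [0.043, 0.033, 0.15]], [[-0.029, 0.051, -0.011], [0.043, 0.033, 0.15]], [[-0.022, 0.053, -0.013], [0.043, 0.033, 0.15]], [[-0.015, 0.055, -0.016], [0.043, 0.033, 0.15]], [[-0.008, 0.056, -0.018], [0.043, 0.033, 0.15]], [[-0.001, 0.056, -0.02], [0.043, 0.033, 0.15]], [[0.006, 0.055, -0.022], [0.043, 0.033, 0.15]], [[0.013, 0.053, -0.023], [0.043, 0.033, 0.15]], [[0.019, 0.05, -0.025], [0.043, 0.033, 0.15]]], grip=0.45)

```text
time_s: 2.0
eef_pos: [351.8, -0.4, 262.0]
ee_rot: [-0.215, 0.972, -0.098, 0.021]
force: [1.5, 1.0, 0.6]
grip_width: 0.548
```

```bash
python3 - <<'E'
from rig import ctrl,cams
from h import *
for n in("scene","top"):
    im=cams.capture(n);cv2.imwrite(f"pics/{n}2.png",im[:,:,::-1])
    if n=="scene": crop(im,270,160,430,270,5,"pics/c4.png")
    else: crop(im,295,140,455,250,5,"pics/c5.png")
    for t in("track","knob","loose_head_mid","hung_head_mid","stick_mid"):
        print(n,t,[(round(d['p'],2),d['pixel']) for d in cams.tip_of(n,t)][:4])
s=ctrl.sense();print(s['time_s'],s['joints'].round(2))
E
```

```text
scene track [(0.63, [366.4, 206.0])]
scene knob [(0.61, [363.4, 177.6])]
scene loose_head_mid [(0.66, [282.5, 287.7]), (0.64, [308.8, 311.5]), (0.5, [244.3, 281.8])]
scene hung_head_mid [(0.39, [346.8, 195.7])]
scene stick_mid [(0.64, [290.6, 262.6])]
top track [(0.61, [410.0, 199.5])]
top knob [(0.81, [419.1, 186.6])]
top loose_head_mid [(0.71, [199.1, 188.6]), (0.63, [194.8, 269.1]), (0.52, [215.4, 221.8]), (0.2, [257.7, 192.9])]
top hung_head_mid [(0.62, [255.4, 193.5]), (0.39, [375.6, 185.7])]
top stick_mid [(0.68, [256.1, 193.3])]
2.6 [-0.64 -0.1   1.95  0.39  1.5  -0.52]
```

View pics/c4.png

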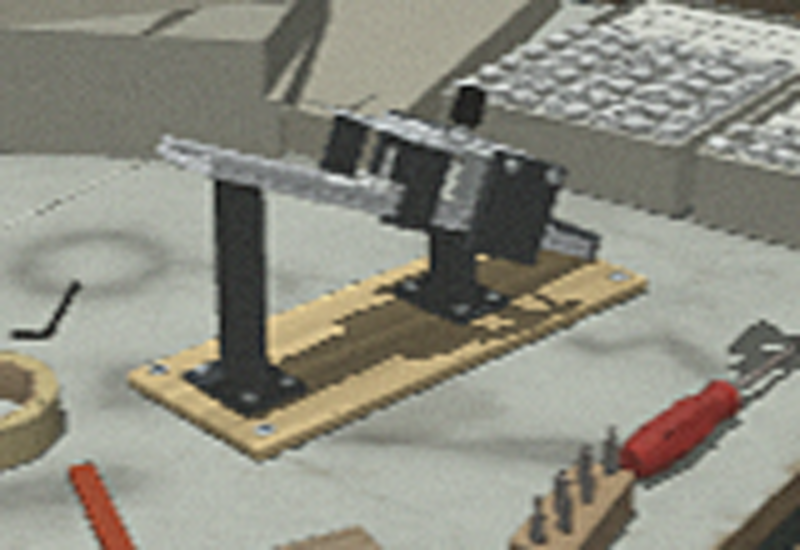

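View pics/c5.png

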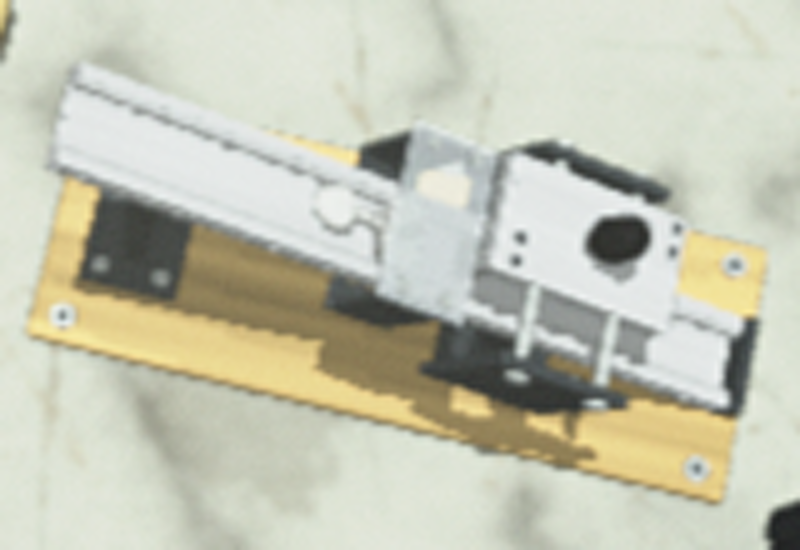

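```bash
python3 - <<'E'
from h import *
from scipy.optimize import least_squares
c=lambda u,v:(295+u/5,140+v/5)
e=lambda u,v:(270+u/5,160+v/5)
T=[((255,-22,6.5),c(80,65)),((255,22,6.5),c(55,167)),((-80,22,6.5),c(725,407)),((-80,-22,6.5),c(752,320)),
((125,-37,43),c(418,122)),((84,-37,43),c(500,150)),((125,37,43),c(380,298)),((84,37,43),c(460,320))]
S=[((255,-22,6.5),e(162,136)),((255,22,6.5),e(213,156)),((-80,22,6.5),e(600,238)),((125,-37,43),e(335,115)),((125,37,43),e(368,122))]
PT=np.array([o[0] for o in T],float);UT=np.array([o[1] for o in T]);PS=np.array([o[0] for o in S],float);US=np.array([o[1] for o in S])
def f(p):
    k=tw(p[:4],[[p[4],p[5],67]]);kt=tw(p[:4],[[p[4],p[5],78]])
    # p[6:8] small scene pixel bias
    return np.r_[(proj("top",tw(p[:4],PT))-UT).ravel(),(proj("scene",tw(p[:4],PS))-US).ravel(),(proj("top",kt)-[418.6,188]).ravel(),(proj("scene",k)-[363.4,181]).ravel()]
r=least_squares(f,[520,-21,51,1.369,30,0],loss='soft_l1');print(r.x.round(3));print(r.fun.reshape(-1,2).round(2))
im=cv2.imread("pics/scene2.png");it=cv2.imread("pics/top2.png")
def draw(im,n,x0,y0,x1,y1,k,name,p):
    b=cv2.resize(im[y0:y1,x0:x1],None,fx=k,fy=k,interpolation=cv2.INTER_CUBIC)
    def L(pts):
        q=((proj(n,tw(p,pts))-[x0,y0]+.5)*k).astype(int)
        cv2.polylines(b,[q],False,(0,0,255),1)
    for y in(-22,-12.5,12.5,22): L([(255,y,6.5),(-80,y,6.5)])
    L([(255,-22,6.5),(255,22,6.5)]);L([(-80,-22,6.5),(-80,22,6.5)])
    L([(84,-37,43),(125,-37,43),(125,37,43),(84,37,43),(84,-37,43)])
    for y in (42,48,-42,-48): L([(-10,y,49.5),(80,y,49.5)])
    L([(-10,-30,48),(80,-30,48),(80,30,48),(-10,30,48)])
    kx,ky=r.x[4:6]
    for z in (54,78): L([(kx+10*np.cos(a),ky+10*np.sin(a),z) for a in np.linspace(0,6.3,20)])
    cv2.imwrite(name,b)
draw(it,"top",295,140,455,250,5,"pics/d1.png",r.x[:4]);draw(im,"scene",270,160,430,270,5,"pics/d2.png",r.x[:4])
E
```

```text
[519.104 -21.722  50.322   1.361  44.442  -7.747]
[[ 0.5  -0.65]
 [ 0.1   0.14]
 [ 0.26  0.66]
 [-1.71 -0.91]
 [-0.25 -0.43]
 [ 0.03  0.62]
 [-0.37 -0.28]
 [ 0.75  1.47]
 [ 0.01 -0.36]
 [ 0.16  0.04]
 [-1.44  0.47]
 [-1.27 -1.98]
 [ 9.92  3.26]
 [ 0.15  0.31]
 [-0.43 -0.43]]
```

View pics/d1.png

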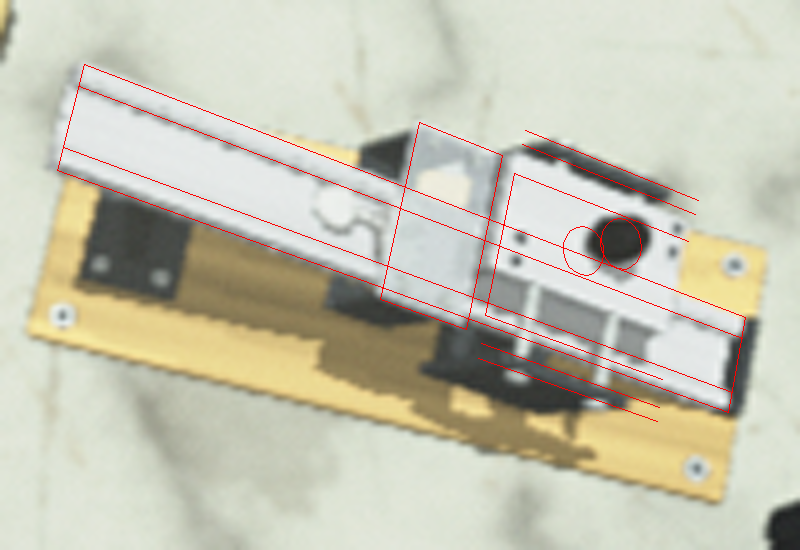

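View pics/d2.png

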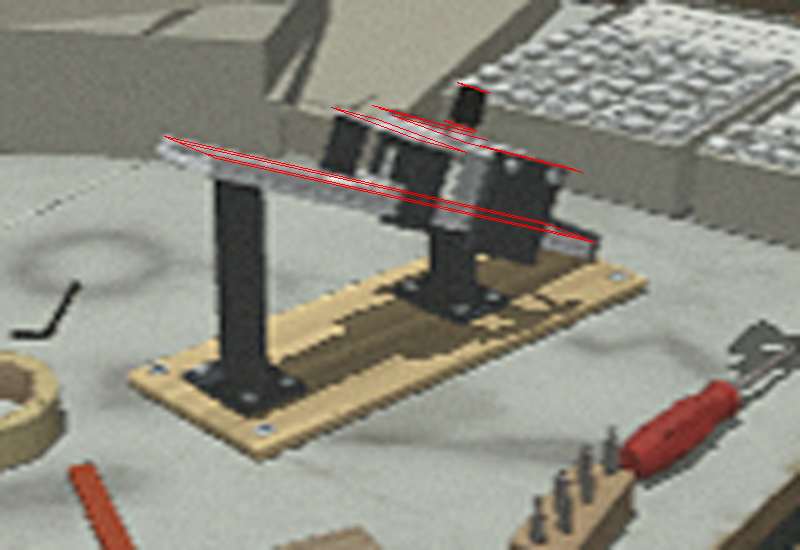

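```bash
cat > fit.py <<'E'
from h import *
from scipy.optimize import least_squares
c=lambda u,v:(295+u/5-.4,140+v/5-.4)
e=lambda u,v:(270+u/5-.4,160+v/5-.4)
T=[((255,-22,6.5),c(80,65)),((255,22,6.5),c(56,168)),((-80,22,6.5),c(728,405)),((-80,-22,6.5),c(744,318)),
((125,-37,43),c(417,122)),((84,-37,43),c(499,150)),((125,37,43),c(380,297)),((84,37,43),c(460,320))]
S=[((255,-22,6.5),e(162,136)),((255,22,6.5),e(213,156)),((-80,22,6.5),e(600,238)),((125,-37,43),e(335,115))]
PT=np.array([o[0] for o in T],float);UT=np.array([o[1] for o in T]);PS=np.array([o[0] for o in S],float);US=np.array([o[1] for o in S])
def f(p):
    k=tw(p[:4],[[p[4],p[5],67]])
    B=[(80,p[6],48),(-10,p[6],48),(80,p[7],48),(-10,p[7],48)]
    UB=[c(514,150),c(684,222),c(486,268),c(665,331)]
    return np.r_[(proj("top",tw(p[:4],PT))-UT).ravel(),(proj("scene",tw(p[:4],PS))-US).ravel(),(proj("top",k)-[418.3,188]).ravel(),(proj("scene",k)-[363.4,181]).ravel(),(proj("top",tw(p[:4],B))-UB).ravel()]
r=least_squares(f,[520,-21,51,1.369,30,0,-40,20],loss='soft_l1')
if __name__=="__main__":
    print(r.x.round(3));print(r.fun.reshape(-1,2).round(2))
    k=tw(r.x[:4],[[r.x[4],r.x[5],67]])[0];print("knob",k)
    print("tri net",tri((418.4,187.6),(363.4,177.6)),tri((418.4,187.6),(363.4,181.)))
    from rig import ctrl
    A,o=trackT(r.x[:4]);s=ctrl.sense()
    print((A.T@(tri((418.4,187.6),(363.4,180.))[0]-o)))
    rows(s,k+A[:,2]*40,toolR(r.x[:4],-1)); print(k-A[:,2]*11)
E
python3 fit.py
```

```text
[520.298 -20.493  50.519   1.365  35.918 -11.109 -37.747  11.401]
[[ 0.13 -0.46]
 [-0.39  0.15]
 [-0.42  0.77]
 [-0.27 -0.81]
 [-0.37 -0.49]
 [-0.06  0.5 ]
 [-0.55 -0.11]
 [ 0.59  1.37]
 [-0.05  0.12]
 [ 0.15  0.51]
 [-1.62  0.82]
 [-1.4  -1.56]
 [ 0.02  0.04]
 [-0.   -0.22]
 [ 0.07  0.4 ]
 [ 0.81 -0.26]
 [ 0.97 -0.1 ]
 [ 0.49  0.35]]
knob [532.03962415 -18.62091674 126.42135248]
tri net (array([530.31562238, -15.94212472, 137.71823301]), np.float64(0.3948068145127604)) (array([532.86984221, -19.24728508, 125.39336949]), np.float64(0.7681668664549469))
[ 37.3474907  -11.11115161  69.21848393]
5 dist 206.2 deg 0.8
[[[0.0483, 0.0118, 0.0236], [0.0006, 0.0016, 0.003]], [[0.0483, 0.0117, 0.0236], [0.0006, 0.0016, 0.003]], [[0.0483, 0.0116, 0.0237], [0.0006, 0.0016, 0.003]], [[0.0482, 0.0115, 0.0237], [0.0006, 0.0016, 0.003]], [[0.0482, 0.0114, 0.0238], [0.0006, 0.0016, 0.003]]]
[532.99168621 -14.07064999 116.45196682]
```

Emit:
play_rows(steps=[[[0.0483, 0.0118, 0.0236], [0.0, 0.002, 0.003]], [[0.0483, 0.0117, 0.0236], [0.0, 0.002, 0.003]], [[0.0483, 0.0116, 0.0237], [0.0, 0.002, 0.003]], [[0.0482, 0.0115, 0.0237], [0.0, 0.001, 0.003]], [[0.0482, 0.0114, 0.0238], [0.0, 0.001, 0.003]], [[0, 0, 0], [0, 0, 0]]])

```text
time_s: 3.2
eef_pos: [530.0, -36.1, 158.9]
ee_rot: [-0.215, 0.971, -0.101, 0.02]
force: [-0.2, 0.9, -0.3]
grip_width: 0.552
```

```bash
cat > st.py <<'E'
from fit import *
from rig import ctrl
def tst(p=None):
    s=ctrl.sense();p=r.x[:4] if p is None else p;A,o=trackT(p)
    print("t",s['time_s'],"trk",(A.T@(s['eef_pos']-o)).round(1),"W",s['eef_pos'].round(1),"Ftrk",(A.T@s['force']).round(1),"w",round(s['grip_width']*85,1));return s
if __name__=="__main__":
    s=tst();A,o=trackT(r.x[:4])
    rows(s,tw(r.x[:4],[[35.5,-11,56]])[0],toolR(r.x[:4],-1),20)
E
python3 st.py
```

```text
t 3.2 trk [ 33.7 -12.7 103.9] W [530.  -36.1 158.9] Ftrk [ 0.6  0.4 -0.6] w 46.9
3 dist 47.9 deg 0.3
[[[-0.0007, -0.0008, 0.0213], [0.0003, 0.0019, -0.0012]], [[-0.0007, -0.0008, 0.0213], [0.0003, 0.0019, -0.0012]], [[-0.0007, -0.0008, 0.0213], [0.0003, 0.0019, -0.0012]]]
```

Emit:
play_rows(steps=[[[-0.001, -0.001, 0.016], [0, 0, 0]], [[-0.001, -0.001, 0.016], [0, 0, 0]], [[0, 0, 0.016], [0, 0, 0]], [[0, 0, 0.015], [0, 0, 0]], [[0, 0, 0], [0, 0, 0]]])

```text
time_s: 3.7
eef_pos: [530.7, -14.3, 119.3]
ee_rot: [-0.215, 0.971, -0.101, 0.021]
force: [0.5, 0.2, 0.4]
grip_width: 0.548
```

```bash
python3 st.py; python3 - <<'E'
from rig import cams
from h import *
for n,b in(("top",(295,140,455,250)),("scene",(270,160,430,270))):
    crop(cams.capture(n),*b,4,f"pics/k_{n}.png")
a=cv2.imread("pics/k_top.png");b=cv2.imread("pics/k_scene.png");
cv2.imwrite("pics/k.png",cv2.resize(np.vstack([a,b]),None,fx=.68,fy=.68))
E
```

```text
t 3.7 trk [36.5 -8.9 58.9] W [530.7 -14.3 119.3] Ftrk [ 0.4 -0.4  0.3] w 46.6
1 dist 3.7 deg 0.2
[[[0.0028, 0.0013, 0.0038], [0.002, 0.0023, -0.0024]]]
```

View pics/k.png

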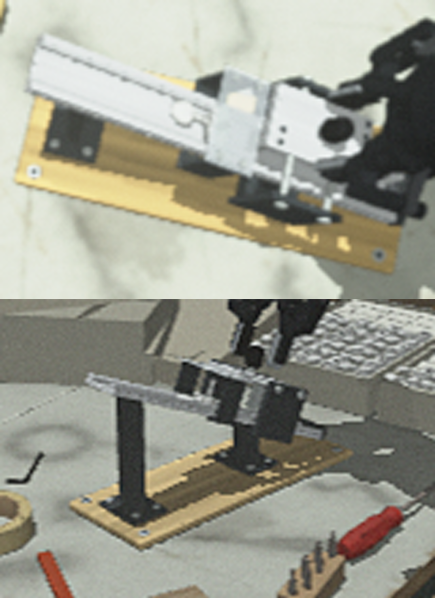

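Emit:
play_rows(steps=[[[0, 0, 0.003], [0, 0, 0]], [[0, 0, 0], [0, 0, 0]], [[0, 0, 0], [0, 0, 0]], [[0, 0, 0], [0, 0, 0]], [[0, 0, 0], [0, 0, 0]], [[0, 0, 0], [0, 0, 0]]], grip=1, squeeze=40)

```text
time_s: 4.4
eef_pos: [532.0, -14.6, 118.8]
ee_rot: [-0.214, 0.971, -0.101, 0.023]
force: [-0.6, -2.0, 4.7]
grip_width: 0.197
```

```bash
python3 st.py
```

```text
t 4.4 trk [ 36.2 -10.3  58.4] W [532.  -14.6 118.8] Ftrk [0.1 0.1 5.1] w 16.7
1 dist 2.6 deg 0.2
[[[0.001, 0.0009, 0.0032], [0.003, -0.002, -0.0018]]]
```

Emit:
play_rows(steps=[[[-0.009, 0, 0], [0, 0, 0]], [[-0.009, 0, 0], [0, 0, 0]], [[-0.009, 0, 0], [0, 0, 0]], [[-0.009, 0, 0], [0, 0, 0]], [[0, 0, 0], [0, 0, 0]]])

```text
time_s: 4.9
eef_pos: [507.3, -9.3, 118.9]
ee_rot: [-0.214, 0.971, -0.102, 0.026]
force: [15.3, -0.0, -3.6]
grip_width: 0.202
```

```bash
python3 st.py
```

```text
t 4.9 trk [36.4 15.  58.4] W [507.3  -9.3 118.9] Ftrk [  1.3 -15.   -4.5] w 17.2
2 dist 26.2 deg 0.5
[[[0.0174, 0.0005, 0.0018], [0.0017, -0.0052, -0.0013]], [[0.0174, 0.0006, 0.0017], [0.0017, -0.0052, -0.0013]]]
```

Emit:
play_rows(steps=[[[-0.003, 0, 0], [0, 0, 0]], [[0, 0, 0], [0, 0, 0]]])

```text
time_s: 5.1
eef_pos: [507.0, -9.3, 118.9]
ee_rot: [-0.213, 0.971, -0.103, 0.028]
force: [28.1, 1.6, -11.6]
grip_width: 0.2
```

```bash
python3 st.py;  python3 - <<'E'
from rig import cams
from h import *
for n,b in(("top",(295,140,455,250)),("scene",(270,160,430,270))):
    crop(cams.capture(n),*b,4,f"pics/k_{n}.png")
a=cv2.imread("pics/k_top.png");b=cv2.imread("pics/k_scene.png");
cv2.imwrite("pics/k2.png",cv2.resize(np.vstack([a,b]),None,fx=.68,fy=.68))
E
```

```text
t 5.1 trk [36.3 15.3 58.5] W [507.   -9.3 118.9] Ftrk [  1.7 -27.2 -13.6] w 17.0
2 dist 26.4 deg 0.8
[[[0.0175, 0.0005, 0.0019], [0.0018, -0.0082, -0.0013]], [[0.0175, 0.0005, 0.0018], [0.0018, -0.0082, -0.0013]]]
```

View pics/k2.png

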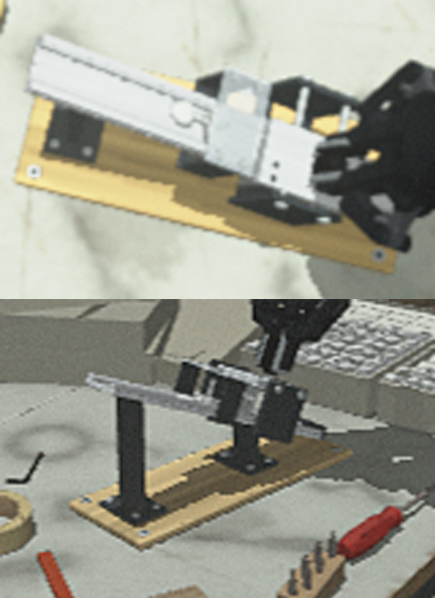

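Emit:
play_rows(steps=[[[0, 0, 0], [0, 0, 0]], [[0, 0, 0], [0, 0, 0]], [[0, 0, 0], [0, 0, 0]], [[0, 0, -0.015], [0, 0, 0]], [[0, 0, -0.03], [0, 0, 0]], [[0, 0, -0.045], [0, 0, 0]]], grip=0.45)

```text
time_s: 5.8
eef_pos: [496.3, -36.0, 180.0]
ee_rot: [-0.215, 0.971, -0.101, 0.021]
force: [0.9, 0.2, -0.4]
grip_width: 0.548
```

```bash
python3 st.py;  python3 - <<'E'
from rig import cams
from h import *
for n,b in(("top",(160,160,300,290)),("scene",(220,240,380,350))):
    im=cams.capture(n);crop(im,*b,5,f"pics/h_{n}.png");cv2.imwrite(f"pics/{n}3.png",im[:,:,::-1])
    for t in("loose_head_mid","stick_mid"):
        print(n,t,[(round(d['p'],2),d['pixel']) for d in cams.tip_of(n,t)][:4])
crop(cv2.imread("pics/top1.png")[:,:,::-1],190,205,230,245,15,"pics/h1.png")
crop(cv2.imread("pics/scene2.png")[:,:,::-1],265,265,305,310,15,"pics/h2.png")
E
```

```text
t 5.8 trk [ 36.5  20.3 125.9] W [496.3 -36.  180. ] Ftrk [ 0.2 -0.8 -0.5] w 46.6
4 dist 76.6 deg 0.2
[[[0.0105, 0.0003, 0.0233], [0.0005, 0.0008, -0.0007]], [[0.0105, 0.0003, 0.0233], [0.0005, 0.0008, -0.0007]], [[0.0105, 0.0003, 0.0233], [0.0005, 0.0008, -0.0007]], [[0.0105, 0.0003, 0.0233], [0.0005, 0.0008, -0.0007]]]
top loose_head_mid [(0.71, [214.7, 221.6]), (0.48, [194.0, 267.7]), (0.45, [198.5, 185.4])]
top stick_mid [(0.71, [258.2, 193.5])]
scene loose_head_mid [(0.73, [287.5, 284.7]), (0.6, [311.1, 309.7]), (0.47, [244.3, 279.8])]
scene stick_mid []
```

View pics/h1.png

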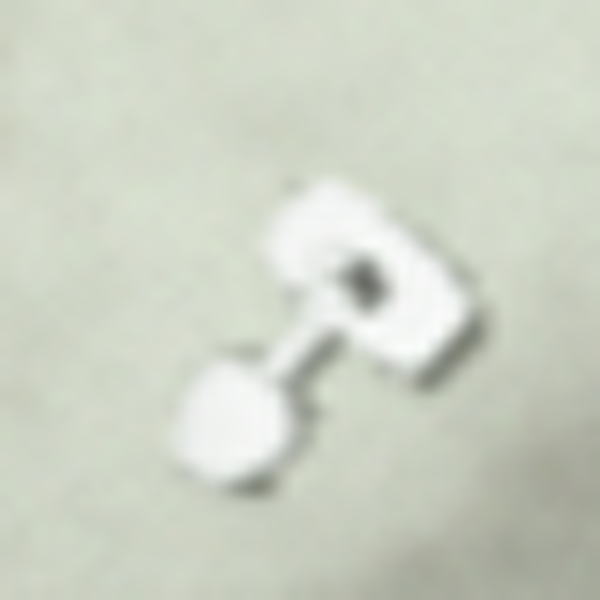

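View pics/h2.png

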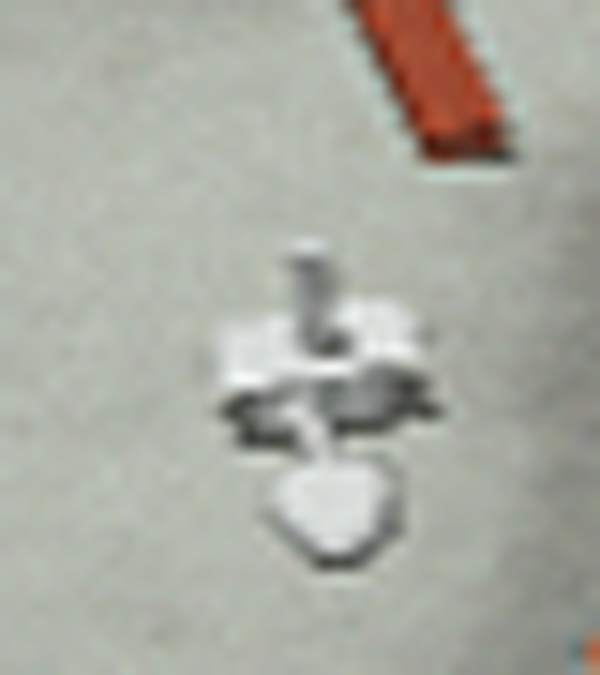

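```bash
cat > head.py <<'E'
from h import *
from scipy.optimize import least_squares
H=lambda u,v:(190+u/15-.47,205+v/15-.47)
G=lambda u,v:(265+u/15-.47,265+v/15-.47)
T=[((-9,16,14),H(476,303)),((-9,-16,14),H(325,178)),((7,16,14),H(422,380)),((7,-16,14),H(265,250)),((30,0,8),H(235,422))]
# scene: flange top corners and post top, button
S=[((0,0,32),G(312,248)),((30,0,8),G(335,505)),((7,-16,14),G(218,388)),((7,16,14),G(425,365)),((-9,16,14),G(405,297)),((-9,-16,14),G(225,325))]
def hw(p,Q):
    Q=np.atleast_2d(np.array(Q,float));c,s=np.cos(p[2]),np.sin(p[2])
    return np.c_[p[0]+c*Q[:,0]-s*Q[:,1],p[1]+s*Q[:,0]+c*Q[:,1],Q[:,2]]
def fit(T,S):
    def f(p):
        o=[]
        for n,L in(("top",T),("scene",S)):
            if L:o.append((proj(n,hw(p,[l[0] for l in L]))-[l[1] for l in L]).ravel())
        return np.concatenate(o)
    return least_squares(f,[455,410,2.3],loss='soft_l1')
if __name__=="__main__":
    for a in((T,S),(T,[]),([],S)):
        r=fit(*a);print(r.x.round(3));print(r.fun.reshape(-1,2).round(1).tolist())
E
python3 head.py
```

```text
[466.157 410.84    2.436]
[[0.3, 0.4], [0.1, -0.8], [-1.2, 0.6], [-1.0, -0.3], [-0.6, 1.0], [-0.1, -0.6], [0.7, -1.1], [-0.0, -0.5], [0.2, -1.0], [0.6, -0.4], [-1.3, -0.3]]
[466.596 409.846   2.467]
[[0.8, -0.1], [0.3, -0.9], [-0.5, 0.3], [-0.6, -0.3], [0.1, 1.1]]
[464.361 412.592   2.383]
[[-0.0, 0.0], [0.1, -0.4], [-0.2, -0.1], [0.2, -0.1], [0.9, 0.4], [-1.0, 0.1]]
```

```bash
cat >> h.py <<'E'
def downR(a):  # tool z down, tool x at world heading a
    x=np.array([np.cos(a),np.sin(a),0]);z=np.array([0,0,-1.]);return np.c_[x,np.cross(z,x),z]
class Pose(dict): pass
def seq(s,wps,vmax=45,wmax=8):
    from scipy.spatial.transform import Slerp
    P=np.array(s['eef_pos']);M=rot(s['ee_rot']);tot=[]
    for Pt,Rt in wps:
        rv=R.from_matrix(M.T@Rt).as_rotvec();d=np.array(Pt)-P
        n=max(1,int(np.ceil(max(np.linalg.norm(d)/vmax,np.degrees(np.linalg.norm(rv))/wmax))))
        for k in range(n):
            Mk=M@R.from_rotvec(rv*k/n).as_matrix();tot.append([(Mk.T@d/n/750).round(3).tolist(),(rv/n/np.radians(45)).round(3).tolist()])
        P=np.array(Pt);M=Rt
    print(len(tot));print(tot)
E
python3 - <<'E'
from st import *
s=tst();a=2.44-np.pi/2
# flange centre at x=-1 in head frame
cpt=np.array([466,410.8])+(-1)*np.array([np.cos(2.44),np.sin(2.44)]);print(cpt)
M=rot(s['ee_rot']);Rt=downR(a)
mid=R.from_matrix(M)*R.from_rotvec(R.from_matrix(M.T@Rt).as_rotvec()*.45)
seq(s,[((440,170,240),mid.as_matrix()),((cpt[0],cpt[1],60),Rt)])
E
```

```text
t 6.1 trk [ 36.4  19.9 124.8] W [496.8 -35.8 179. ] Ftrk [ 0.   0.  -0.4] w 46.8
[466.7638152 410.154565 ]
12
[[[-0.026, -0.053, 0.007], [-0.045, -0.027, -0.121]], [[-0.021, -0.055, 0.005], [-0.045, -0.027, -0.121]], [[-0.015, -0.057, 0.004], [-0.045, -0.027, -0.121]], [[-0.01, -0.058, 0.002], [-0.045, -0.027, -0.121]], [[-0.004, -0.059, -0.0], [-0.045, -0.027, -0.121]], [[0.015, -0.033, 0.044], [-0.039, -0.023, -0.106]], [[0.019, -0.033, 0.043], [-0.039, -0.023, -0.106]], [[0.022, -0.033, 0.042], [-0.039, -0.023, -0.106]], [[0.026, -0.032, 0.04], [-0.039, -0.023, -0.106]], [[0.029, -0.031, 0.039], [-0.039, -0.023, -0.106]], [[0.032, -0.029, 0.037], [-0.039, -0.023, -0.106]], [[0.035, -0.028, 0.036], [-0.039, -0.023, -0.106]]]
```

Emit:
play_rows(steps=[[[-0.026, -0.053, 0.007], [-0.045, -0.027, -0.121]], [[-0.021, -0.055, 0.005], [-0.045, -0.027, -0.121]], [[-0.015, -0.057, 0.004], [-0.045, -0.027, -0.121]], [[-0.01, -0.058, 0.002], [-0.045, -0.027, -0.121]], [[-0.004, -0.059, 0.0], [-0.045, -0.027, -0.121]], [[0.015, -0.033, 0.044], [-0.039, -0.023, -0.106]], [[0.019, -0.033, 0.043], [-0.039, -0.023, -0.106]], [[0.022, -0.033, 0.042], [-0.039, -0.023, -0.106]], [[0.026, -0.032, 0.04], [-0.039, -0.023, -0.106]], [[0.029, -0.031, 0.039], [-0.039, -0.023, -0.106]], [[0.032, -0.029, 0.037], [-0.039, -0.023, -0.106]], [[0.035, -0.028, 0.036], [-0.039, -0.023, -0.106]], [[0, 0, 0], [0, 0, 0]], [[0, 0, 0], [0, 0, 0]]])

```text
time_s: 7.5
eef_pos: [465.7, 410.3, 58.3]
ee_rot: [-0.001, 0.907, 0.421, -0.001]
force: [0.4, -0.3, 0.5]
grip_width: 0.551
```

```bash
python3 - <<'E'
from st import *
from rig import cams
s=tst();print(s['joints'].round(2));a=2.44-np.pi/2
seq(s,[((466.8,410.2,8),downR(a))],20)
crop(cams.capture("top"),160,160,300,290,4,"pics/g1.png");crop(cams.capture("scene"),230,200,350,320,4,"pics/g2.png")
A=cv2.imread("pics/g1.png")[:480];B=cv2.imread("pics/g2.png");cv2.imwrite("pics/g.png",cv2.resize(np.hstack([A,B]),None,fx=.74,fy=.74))
E
```

```text
t 7.5 trk [ 375.3  141.7 -166.5] W [465.7 410.3  58.3] Ftrk [ 0.1 -0.4  0.6] w 46.8
[ 0.53  0.69  1.38  0.    1.07 -0.34]
3
[[[0.0, 0.0, 0.022], [-0.001, 0.001, -0.0]], [[0.0, 0.0, 0.022], [-0.001, 0.001, -0.0]], [[0.0, 0.0, 0.022], [-0.001, 0.001, -0.0]]]
```

View pics/g.png

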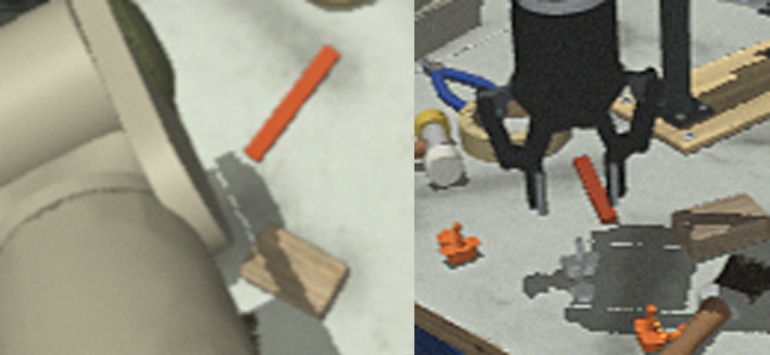

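Emit:
play_rows(steps=[[[0, 0, 0.02], [0, 0, 0]], [[0, 0, 0.02], [0, 0, 0]], [[0, 0, 0.018], [0, 0, 0]], [[0, 0, 0.008], [0, 0, 0]], [[0, 0, 0], [0, 0, 0]]])

```text
time_s: 8.1
eef_pos: [466.4, 409.7, 9.0]
ee_rot: [-0.0, 0.907, 0.42, -0.001]
force: [-0.2, -0.1, 0.0]
grip_width: 0.548
```

```bash
python3 - <<'E'
from st import *
from rig import cams
s=tst()
crop(cams.capture("scene"),230,230,350,320,6,"pics/g3.png")
E
```

```text
t 8.1 trk [ 354.1  140.9 -210.9] W [466.4 409.7   9. ] Ftrk [-0.1  0.2  0. ] w 46.6
```

View pics/g3.png

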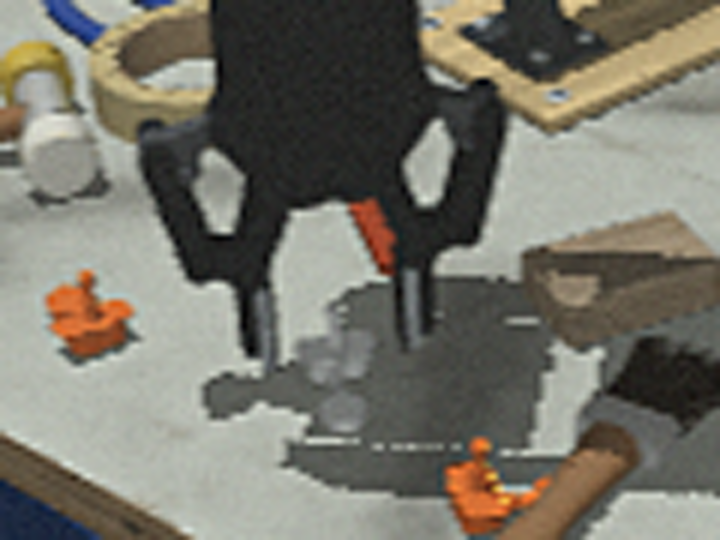

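Emit:
play_rows(steps=[[[0, 0, 0.001], [0, 0, 0]], [[0, 0, 0], [0, 0, 0]], [[0, 0, 0], [0, 0, 0]], [[0, 0, 0], [0, 0, 0]], [[0, 0, 0], [0, 0, 0]]], grip=1, squeeze=50)

```text
time_s: 8.65
eef_pos: [467.3, 410.3, 10.3]
ee_rot: [-0.001, 0.907, 0.42, 0.001]
force: [0.3, -1.2, 6.3]
grip_width: 0.317
```

```bash
python3 - <<'E'
from st import *
from rig import cams
s=tst()
crop(cams.capture("scene"),230,230,350,320,6,"pics/g4.png")
E
```

```text
t 8.65 trk [ 355.3  140.1 -210. ] W [467.3 410.3  10.3] Ftrk [ 1.7 -0.5  6.2] w 26.9
```

View pics/g4.png

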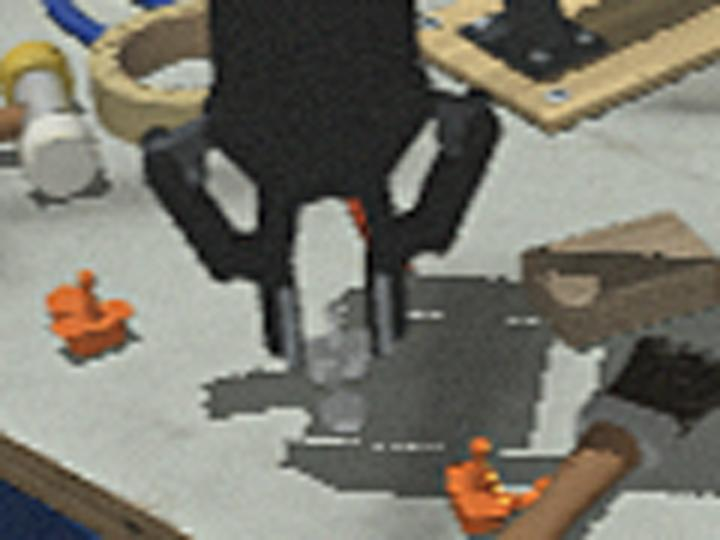

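Emit:
play_rows(steps=[[[0, 0, 0], [0, 0, 0]], [[0, 0, 0], [0, 0, 0]], [[0, 0, 0], [0, 0, 0]]])

```text
time_s: 9.0
eef_pos: [467.3, 410.3, 10.3]
ee_rot: [-0.001, 0.907, 0.42, 0.001]
force: [-0.4, -1.6, 6.0]
grip_width: 0.316
```

```bash
python3 - <<'E'
from st import *
from rig import cams
s=tst()
crop(cams.capture("scene"),260,270,310,310,14,"pics/g4.png")
E
```

```text
t 9.0 trk [ 355.3  140.1 -210. ] W [467.3 410.3  10.3] Ftrk [1.1 0.1 6.1] w 26.8
```

View pics/g4.png

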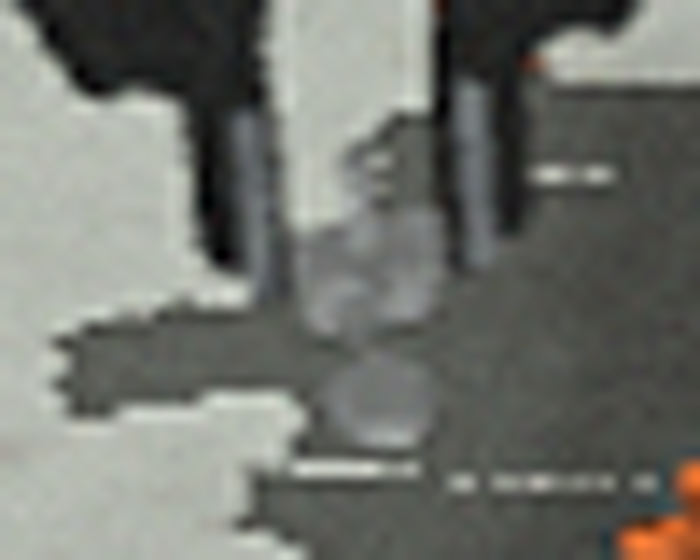

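Emit:
play_rows(steps=[[[0, 0, -0.01], [0, 0, 0]], [[0, 0, -0.03], [0, 0, 0]], [[0, 0, -0.05], [0, 0, 0]], [[0, 0, -0.05], [0, 0, 0]], [[0, 0, -0.05], [0, 0, 0]], [[0, 0, 0], [0, 0, 0]]])

```text
time_s: 9.65
eef_pos: [468.6, 411.2, 157.9]
ee_rot: [-0.001, 0.907, 0.421, 0.005]
force: [0.3, -0.1, -0.7]
grip_width: 0.315
```

```bash
python3 - <<'E'
from st import *
from rig import cams
s=tst()
im=cams.capture("scene");u=proj("scene",s['eef_pos'])[0].astype(int);print(u)
crop(im,u[0]-30,u[1]-30,u[0]+30,u[1]+25,12,"pics/g5.png")
E
```

```text
t 9.65 trk [418.8 139.1 -76.8] W [468.6 411.2 157.9] Ftrk [-0.3 -0.3 -0.7] w 26.8
[280 230]
```

View pics/g5.png

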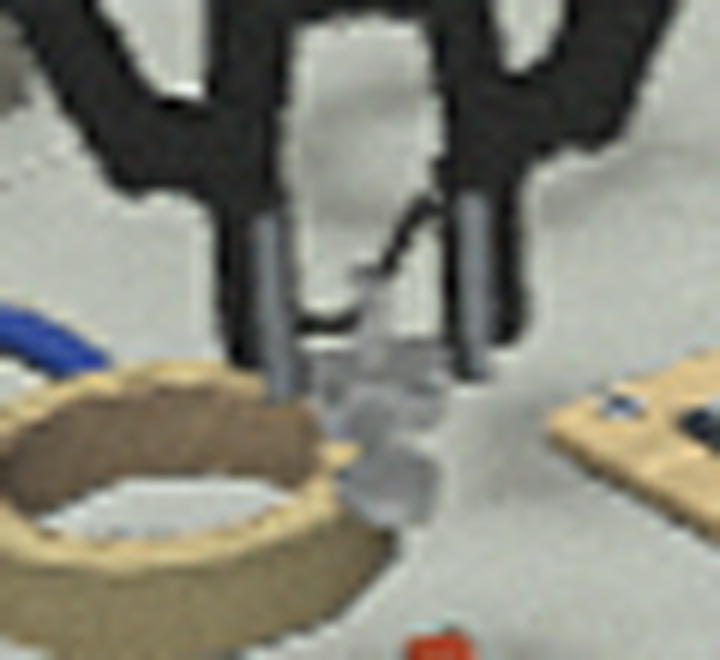

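```bash
cat >> h.py <<'E'
def onplane(p,n,u,v,z):
    A,o=trackT(p);c,d=ray(n,u,v);cz=A.T@(c-o);dz=A.T@d;t=(z-cz[2])/dz[2];return (cz+t*dz)
E
python3 - <<'E'
from st import *
from rig import cams
im=cams.capture("top");crop(im,300,145,400,215,8,"pics/u.png")
print(tst()['time_s'])
p=r.x[:4]
for z in(6,8):print(onplane(p,"top",295+337/5-.4,140+207/5-.4,z).round(1))
E
```

```text
t 9.75 trk [415.1 140.5 -81.1] W [466.8 410.  152.4] Ftrk [ 0.2  1.3 -0.1] w 27.2
9.75
[130.9  -3.3   6. ]
[132.   -2.6   8. ]
```

View pics/u.png

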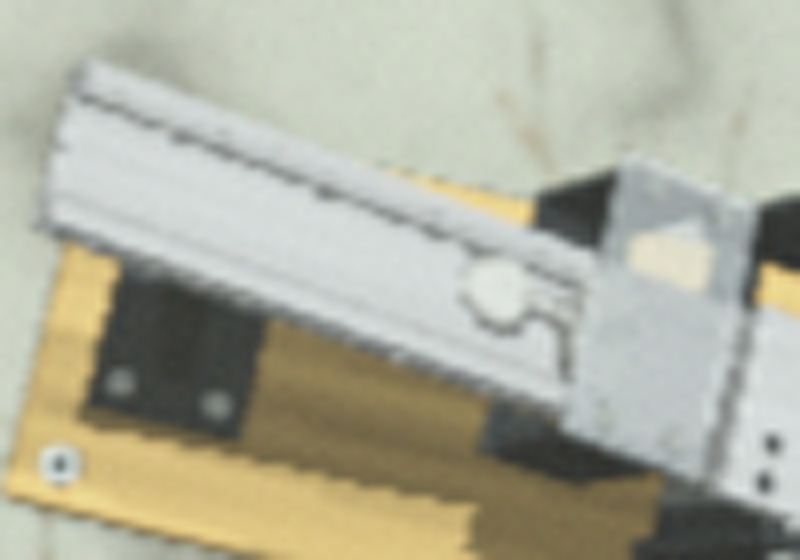

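```bash
python3 - <<'E'
from st import *
p=r.x[:4]
ims=[cv2.imread(f"pics/top{i}.png").astype(float).mean(2) for i in(1,2)]
ys=np.arange(-32,36,1.)
for X0 in(160,205):
    xs=np.arange(X0,X0+40,2.)
    out=[]
    for y in ys:
        q=proj("top",tw(p,[(x,y,6.5) for x in xs])).astype(np.float32)
        out.append(np.mean([cv2.remap(i.astype(np.float32),q[:,:1],q[:,1:],cv2.INTER_LINEAR).mean() for i in ims]))
    print(X0,[(int(y),int(o)) for y,o in zip(ys,out)])
E
```

```text
160 [(-32, 214), (-31, 214), (-30, 213), (-29, 213), (-28, 213), (-27, 213), (-26, 211), (-25, 210), (-24, 210), (-23, 214), (-22, 218), (-21, 222), (-20, 223), (-19, 222), (-18, 220), (-17, 216), (-16, 211), (-15, 204), (-14, 191), (-13, 177), (-12, 173), (-11, 185), (-10, 202), (-9, 215), (-8, 222), (-7, 225), (-6, 226), (-5, 226), (-4, 226), (-3, 226), (-2, 226), (-1, 226), (0, 226), (1, 226), (2, 226), (3, 226), (4, 226), (5, 225), (6, 224), (7, 223), (8, 223), (9, 222), (10, 222), (11, 219), (12, 215), (13, 213), (14, 215), (15, 219), (16, 222), (17, 222), (18, 215), (19, 198), (20, 173), (21, 151), (22, 135), (23, 123), (24, 116), (25, 113), (26, 110), (27, 109), (28, 109), (29, 110), (30, 112), (31, 115), (32, 117), (33, 119), (34, 119), (35, 118)]
205 [(-32, 199), (-31, 198), (-30, 196), (-29, 195), (-28, 193), (-27, 191), (-26, 190), (-25, 190), (-24, 194), (-23, 203), (-22, 213), (-21, 219), (-20, 222), (-19, 222), (-18, 219), (-17, 215), (-16, 209), (-15, 201), (-14, 187), (-13, 174), (-12, 173), (-11, 188), (-10, 206), (-9, 217), (-8, 222), (-7, 225), (-6, 226), (-5, 226), (-4, 226), (-3, 226), (-2, 225), (-1, 224), (0, 224), (1, 225), (2, 226), (3, 226), (4, 226), (5, 225), (6, 225), (7, 224), (8, 224), (9, 223), (10, 221), (11, 218), (12, 214), (13, 213), (14, 216), (15, 220), (16, 223), (17, 222), (18, 213), (19, 192), (20, 167), (21, 148), (22, 133), (23, 121), (24, 112), (25, 105), (26, 100), (27, 98), (28, 96), (29, 94), (30, 94), (31, 94), (32, 95), (33, 96), (34, 97), (35, 98)]
```

```bash
python3 - <<'E'
from st import *
s=tst();p=r.x[:4]
M=rot(s['ee_rot']);Rt=toolR(p,-1)
mid=(R.from_matrix(M)*R.from_rotvec(R.from_matrix(M.T@Rt).as_rotvec()*.5)).as_matrix()
h=tw(p,[[174,0,45]])[0];print(h)
seq(s,[((490,320,220),mid),(h,Rt)])
E
```

```text
t 9.75 trk [415.1 140.5 -81.1] W [466.8 410.  152.4] Ftrk [ 0.2  1.3 -0.1] w 27.2
[548.6994432  115.24745767 164.83876426]
10
[[[-0.014, 0.02, -0.018], [0.05, 0.03, 0.135]], [[-0.012, 0.021, -0.019], [0.05, 0.03, 0.135]], [[-0.009, 0.021, -0.02], [0.05, 0.03, 0.135]], [[-0.006, 0.021, -0.021], [0.05, 0.03, 0.135]], [[-0.004, 0.021, -0.022], [0.05, 0.03, 0.135]], [[-0.004, 0.059, 0.002], [0.05, 0.03, 0.135]], [[0.002, 0.059, -0.0], [0.05, 0.03, 0.135]], [[0.009, 0.058, -0.003], [0.05, 0.03, 0.135]], [[0.015, 0.057, -0.005], [0.05, 0.03, 0.135]], [[0.021, 0.055, -0.006], [0.05, 0.03, 0.135]]]
```

Emit:
play_rows(steps=[[[-0.014, 0.02, -0.018], [0.05, 0.03, 0.135]], [[-0.012, 0.021, -0.019], [0.05, 0.03, 0.135]], [[-0.009, 0.021, -0.02], [0.05, 0.03, 0.135]], [[-0.006, 0.021, -0.021], [0.05, 0.03, 0.135]], [[-0.004, 0.021, -0.022], [0.05, 0.03, 0.135]], [[-0.004, 0.059, -0.002], [0.05, 0.03, 0.135]], [[0.002, 0.059, -0.004], [0.05, 0.03, 0.135]], [[0.009, 0.058, -0.007], [0.05, 0.03, 0.135]], [[0.015, 0.057, -0.009], [0.05, 0.03, 0.135]], [[0.021, 0.055, -0.01], [0.05, 0.03, 0.135]], [[0, 0, 0], [0, 0, 0]], [[0, 0, 0], [0, 0, 0]]])

```text
time_s: 10.95
eef_pos: [547.6, 108.7, 176.0]
ee_rot: [-0.216, 0.971, -0.104, 0.021]
force: [0.2, 0.4, -1.0]
grip_width: 0.315
```

```bash
cat > look.py <<'E'
from st import *
from rig import cams
import sys
s=tst();p=r.x[:4];M=rot(s['ee_rot']);e=R.from_matrix(M.T@toolR(p,-1)).as_rotvec();print("rot err deg",np.degrees(e).round(2))
if len(sys.argv)>2:
    im=cams.capture(sys.argv[2]);u=proj(sys.argv[2],s['eef_pos'])[0].astype(int)
    u[0]=np.clip(u[0],45,595)
    crop(im,u[0]-45,u[1]-35,u[0]+45,u[1]+35,8,sys.argv[1])
E
python3 look.py pics/p1.png scene
```

```text
t 10.95 trk [172.7  -0.2  57.9] W [547.6 108.7 176. ] Ftrk [ 0.  -0.1 -1.1] w 26.8
rot err deg [-0.06  0.02 -0.37]
```

View pics/p1.png

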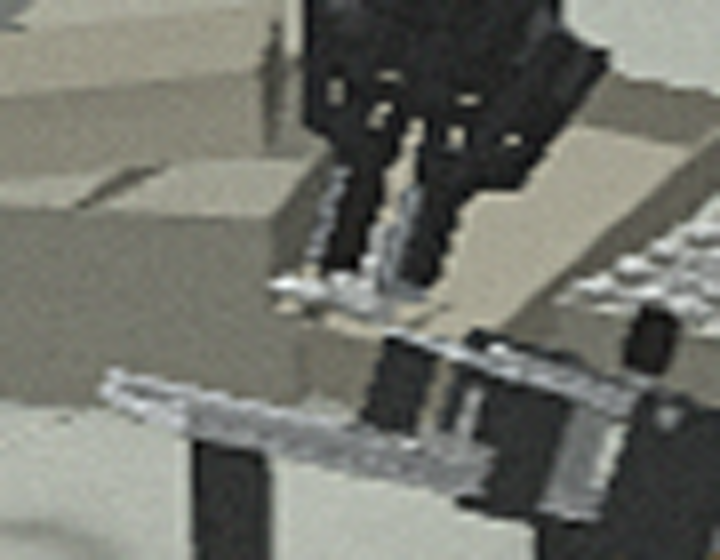

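Emit:
play_rows(steps=[[[0, 0, 0.015], [0, 0, 0]], [[0, 0, 0.015], [0, 0, 0]], [[0, 0, 0.013], [0, 0, 0]], [[0, 0, 0.008], [0, 0, 0]], [[0, 0, 0], [0, 0, 0]], [[0, 0, 0], [0, 0, 0]]])

```text
time_s: 11.6
eef_pos: [551.5, 125.4, 142.8]
ee_rot: [-0.216, 0.971, -0.102, 0.023]
force: [0.0, -0.1, -0.5]
grip_width: 0.314
```

```bash
python3 look.py pics/p2.png scene
```

```text
t 11.6 trk [174.2  -0.7  20.6] W [551.5 125.4 142.8] Ftrk [-0.3 -0.  -0.4] w 26.7
rot err deg [-0.06 -0.1  -0.2 ]
```

View pics/p2.png

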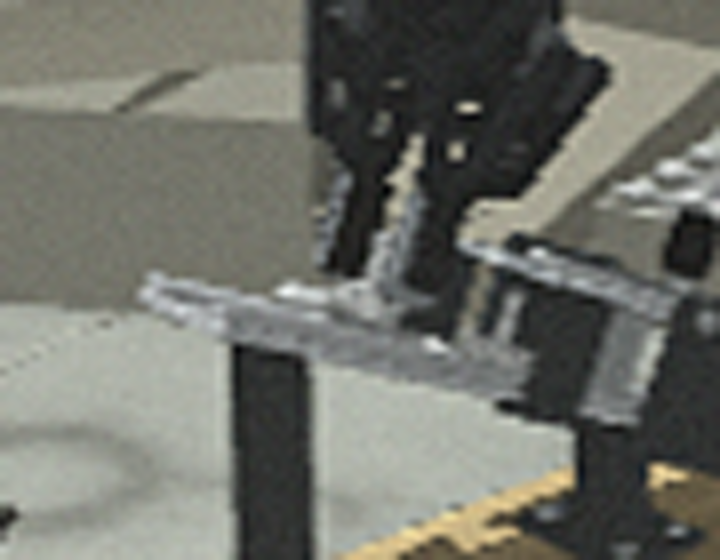

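Emit:
play_rows(steps=[[[0, 0, 0.003], [0, 0, 0]], [[0, 0, 0.003], [0, 0, 0]], [[0, 0, 0], [0, 0, 0]]])

```text
time_s: 11.95
eef_pos: [551.7, 127.2, 138.4]
ee_rot: [-0.216, 0.971, -0.103, 0.023]
force: [0.0, 0.5, -0.6]
grip_width: 0.313
```

```bash
python3 look.py
```

```text
t 11.95 trk [174.   -0.5  15.9] W [551.7 127.2 138.4] Ftrk [ 0.3  0.1 -0.7] w 26.6
rot err deg [-0.06 -0.08 -0.23]
```

Emit:
play_rows(steps=[[[0, 0, 0.002], [0, 0, 0]], [[0, 0, 0], [0, 0, 0]]])

```text
time_s: 12.15
eef_pos: [551.9, 127.8, 137.2]
ee_rot: [-0.216, 0.971, -0.103, 0.023]
force: [0.4, -0.1, -0.5]
grip_width: 0.32
```

```bash
python3 look.py
```

```text
t 12.15 trk [174.   -0.6  14.4] W [551.9 127.8 137.2] Ftrk [-0.2 -0.4 -0.4] w 27.2
rot err deg [-0.06 -0.09 -0.23]
```

Emit:
play_rows(steps=[[[0, 0, 0.002], [0, 0, 0]], [[0, 0, 0], [0, 0, 0]]])

```text
time_s: 12.35
eef_pos: [552.0, 128.4, 135.8]
ee_rot: [-0.216, 0.971, -0.103, 0.023]
force: [-0.2, 0.4, -0.1]
grip_width: 0.318
```

```bash
python3 look.py
```

```text
t 12.35 trk [174.   -0.6  12.9] W [552.  128.4 135.8] Ftrk [ 0.3  0.2 -0.3] w 27.0
rot err deg [-0.06 -0.09 -0.22]
```

Emit:
play_rows(steps=[[[0, 0, 0.002], [0, 0, 0]], [[0, 0, 0], [0, 0, 0]]])

```text
time_s: 12.55
eef_pos: [552.4, 128.8, 134.9]
ee_rot: [-0.216, 0.971, -0.102, 0.023]
force: [-1.4, -2.3, 3.4]
grip_width: 0.311
```

```bash
python3 look.py
```

```text
t 12.55 trk [174.1  -0.8  11.9] W [552.4 128.8 134.9] Ftrk [-0.9  0.9  4.1] w 26.5
rot err deg [-0.05 -0.13 -0.2 ]
```

Emit:
play_rows(steps=[[[-0.003, 0, 0], [0, 0, 0]], [[0, 0, 0], [0, 0, 0]]])

```text
time_s: 12.75
eef_pos: [550.5, 129.3, 134.9]
ee_rot: [-0.216, 0.971, -0.103, 0.024]
force: [2.7, -1.2, 0.7]
grip_width: 0.317
```

```bash
python3 look.py
```

```text
t 12.75 trk [174.1   1.1  11.9] W [550.5 129.3 134.9] Ftrk [-0.3 -2.9  0.9] w 26.9
rot err deg [-0.06 -0.21 -0.21]
```

Emit:
play_rows(steps=[[[0.006, 0, 0], [0, 0, 0]], [[0, 0, 0], [0, 0, 0]]])

```text
time_s: 12.95
eef_pos: [553.9, 128.7, 134.8]
ee_rot: [-0.216, 0.971, -0.102, 0.022]
force: [-6.2, -2.0, 7.7]
grip_width: 0.313
```

```bash
python3 look.py pics/p3.png scene
```

```text
t 12.95 trk [174.2  -2.3  11.8] W [553.9 128.7 134.8] Ftrk [0.3 5.7 8.4] w 26.6
rot err deg [-0.07  0.04 -0.2 ]
```

View pics/p3.png

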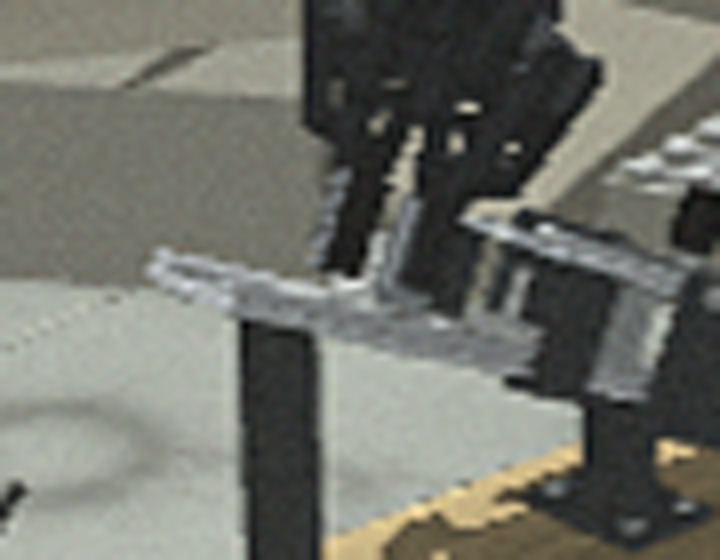

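Emit:
play_rows(steps=[[[-0.004, 0, 0], [0, 0, 0]], [[0, 0, 0], [0, 0, 0]]])

```text
time_s: 13.2
eef_pos: [551.7, 129.1, 134.9]
ee_rot: [-0.216, 0.971, -0.103, 0.023]
force: [1.0, -2.9, 4.2]
grip_width: 0.315
```

```bash
python3 look.py
```

```text
t 13.2 trk [ 1.742e+02 -1.000e-01  1.180e+01] W [551.7 129.1 134.9] Ftrk [-0.6 -1.6  4.9] w 26.8
rot err deg [-0.06 -0.15 -0.21]
```

Emit:
play_rows(steps=[[[0, 0, 0.001], [0, 0, 0]], [[0, 0, 0], [0, 0, 0]]])

```text
time_s: 13.4
eef_pos: [551.8, 129.1, 134.7]
ee_rot: [-0.216, 0.971, -0.102, 0.023]
force: [-2.5, -5.9, 9.6]
grip_width: 0.319
```

```bash
python3 look.py
```

```text
t 13.4 trk [174.2  -0.2  11.7] W [551.8 129.1 134.7] Ftrk [-1.6  1.3 11.4] w 27.1
rot err deg [-0.05 -0.14 -0.18]
```

Emit:
play_rows(steps=[[[0, 0, -0.001], [0, 0, 0]], [[0, 0, 0], [0, 0, 0]], [[0, 0, 0], [0, 0, 0]], [[0, 0, 0], [0, 0, 0]], [[0, 0, -0.01], [0, 0, 0]], [[0, 0, -0.03], [0, 0, 0]], [[0, 0, -0.05], [0, 0, 0]], [[0, 0, -0.05], [0, 0, 0]], [[-0.04, -0.02, -0.03], [0, 0, 0]]], grip=0.45)

```text
time_s: 14.3
eef_pos: [515.0, 93.6, 258.4]
ee_rot: [-0.215, 0.971, -0.104, 0.024]
force: [0.7, 1.0, 0.9]
grip_width: 0.552
```

```bash
python3 look.py; python3 - <<'E'
from rig import cams
from h import *
a=cams.capture("top");b=cams.capture("scene")
crop(a,295,140,425,220,6,"pics/q1.png");crop(b,280,170,380,230,8,"pics/q2.png")
E
```

```text
t 14.3 trk [188.1  28.5 141.7] W [515.   93.6 258.4] Ftrk [ 1.4 -0.4  0.4] w 46.9
rot err deg [-0.03 -0.31 -0.32]
```

View pics/q1.png

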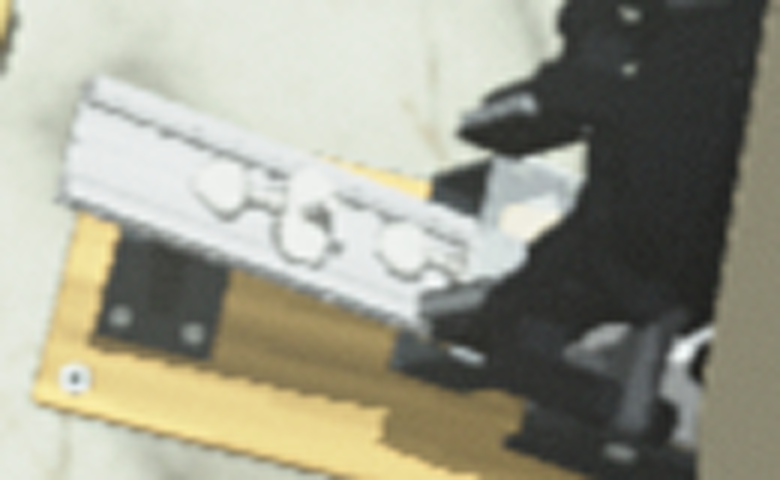

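View pics/q2.png

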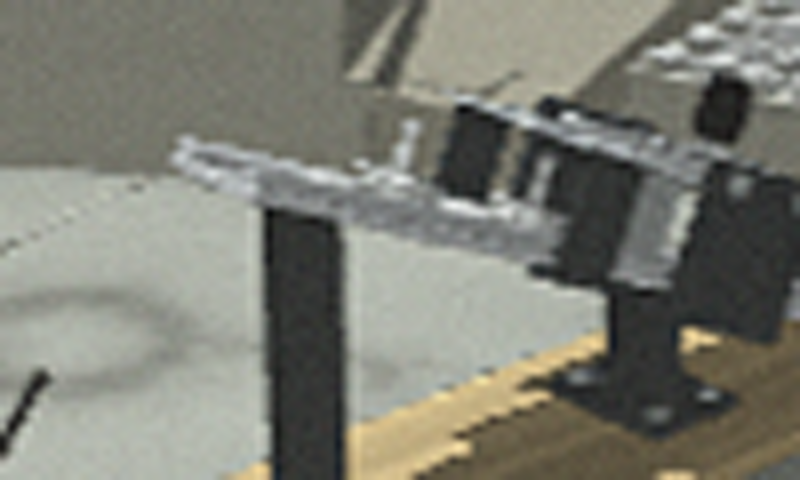

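```bash
python3 - <<'E'
from h import *
c=lambda u,v:(160+u/5-.4,160+v/5-.4)
P=[atz("top",*c(u,v),8) for u,v in((553,76),(576,93),(413,253),(437,273))]
for q in P:print(q.round(1))
a=(P[0]+P[1])/2;b=(P[2]+P[3])/2;d=a-b
print("mid",(a+b)/2,"len",np.linalg.norm(d),"yaw",np.arctan2(d[1],d[0]),"w",np.linalg.norm(P[0]-P[1]),np.linalg.norm(P[2]-P[3]))
# colour mask
im=cv2.imread("pics/top1.png");hsv=cv2.cvtColor(im,cv2.COLOR_BGR2HSV)
m=((hsv[...,0]<14)&(hsv[...,1]>130)).astype(np.uint8);m[:, :235]=0;m[:,285:]=0;m[:165]=0;m[225:]=0
pts=np.argwhere(m>0)[:,::-1].astype(np.float32);W=np.array([atz("top",*q,8) for q in pts])[:,:2]
(c0,wh,ang)=cv2.minAreaRect(W.astype(np.float32));print(len(pts),c0,wh,ang, W.mean(0))
u,s,v=np.linalg.svd(W-W.mean(0),full_matrices=False);print(np.arctan2(v[0,1],v[0,0]))
ims=cv2.imread("pics/scene2.png");hsv=cv2.cvtColor(ims,cv2.COLOR_BGR2HSV)
m=((hsv[...,0]<14)&(hsv[...,1]>130)).astype(np.uint8);n=np.zeros_like(m);n[245:280,280:302]=m[245:280,280:302]
pts=np.argwhere(n>0)[:,::-1];W=np.array([atz("scene",*q,6) for q in pts])[:,:2];print("scene",W.mean(0));u,s,v=np.linalg.svd(W-W.mean(0),full_matrices=False);print(np.arctan2(v[0,1],v[0,0]),len(pts))
E
```

```text
[582.8 291.2   8. ]
[575.1 280.3   8. ]
[498.6 350.1   8. ]
[489.8 338.8   8. ]
mid [536.58401552 315.09355899   8.        ] len 103.06277209095306 yaw -0.6056539830527754 w 13.372639433476818 14.357068467681687
262 (536.2202758789062, 316.32305908203125) (13.937374114990234, 102.89378356933594) 55.5550651550293 [536.12959436 315.99805739]
2.5458772910442153
scene [533.80373424 319.00980681]
2.5401429390071044 126
```

```bash
python3 - <<'E'
from st import *
s=tst();a=np.pi/2-.602
d=np.array([np.cos(-.602),np.sin(-.602)]);g=np.array([536,316.2])-32.5*d;print(g)
M=rot(s['ee_rot']);Rt=downR(a)
mid=(R.from_matrix(M)*R.from_rotvec(R.from_matrix(M.T@Rt).as_rotvec()*.5)).as_matrix()
seq(s,[((460,220,240),mid),((g[0],g[1],45),Rt)])
E
```

```text
t 14.4 trk [190.8  31.  142.7] W [513.   96.1 260.5] Ftrk [-1.9 -0.2 -0.7] w 46.8
[509.2133479  334.60449046]
11
[[[-0.021, -0.024, 0.017], [-0.049, -0.033, -0.147]], [[-0.017, -0.027, 0.017], [-0.049, -0.033, -0.147]], [[-0.014, -0.03, 0.016], [-0.049, -0.033, -0.147]], [[-0.01, -0.032, 0.015], [-0.049, -0.033, -0.147]], [[-0.006, -0.033, 0.014], [-0.049, -0.033, -0.147]], [[0.017, -0.01, 0.048], [-0.04, -0.028, -0.123]], [[0.018, -0.009, 0.047], [-0.04, -0.028, -0.123]], [[0.02, -0.009, 0.046], [-0.04, -0.028, -0.123]], [[0.022, -0.008, 0.046], [-0.04, -0.028, -0.123]], [[0.024, -0.008, 0.045], [-0.04, -0.028, -0.123]], [[0.026, -0.007, 0.044], [-0.04, -0.028, -0.123]]]
```

Emit:
play_rows(steps=[[[-0.021, -0.024, 0.017], [-0.049, -0.033, -0.147]], [[-0.017, -0.027, 0.017], [-0.049, -0.033, -0.147]], [[-0.014, -0.03, 0.016], [-0.049, -0.033, -0.147]], [[-0.01, -0.032, 0.015], [-0.049, -0.033, -0.147]], [[-0.006, -0.033, 0.014], [-0.049, -0.033, -0.147]], [[0.017, -0.01, 0.048], [-0.04, -0.028, -0.123]], [[0.018, -0.009, 0.047], [-0.04, -0.028, -0.123]], [[0.02, -0.009, 0.046], [-0.04, -0.028, -0.123]], [[0.022, -0.008, 0.046], [-0.04, -0.028, -0.123]], [[0.024, -0.008, 0.045], [-0.04, -0.028, -0.123]], [[0.026, -0.007, 0.044], [-0.04, -0.028, -0.123]], [[0, 0, 0], [0, 0, 0]], [[0, 0, 0], [0, 0, 0]]])

```text
time_s: 15.7
eef_pos: [507.2, 334.8, 40.7]
ee_rot: [-0.002, 0.885, 0.465, -0.003]
force: [0.8, 0.0, 0.7]
grip_width: 0.554
```

```bash
python3 - <<'E'
from st import *
from rig import cams
s=tst();a=np.pi/2-.602
seq(s,[((509.2,334.5,2.5),downR(a))],15)
im=cams.capture("scene");crop(im,240,210,350,290,7,"pics/s1.png")
E
```

```text
t 15.7 trk [ 308.6   85.5 -154.7] W [507.2 334.8  40.7] Ftrk [ 0.4 -0.7  0.6] w 47.1
3
[[[0.0, 0.001, 0.017], [-0.003, 0.002, -0.001]], [[0.0, 0.001, 0.017], [-0.003, 0.002, -0.001]], [[0.0, 0.001, 0.017], [-0.003, 0.002, -0.001]]]
```

View pics/s1.png

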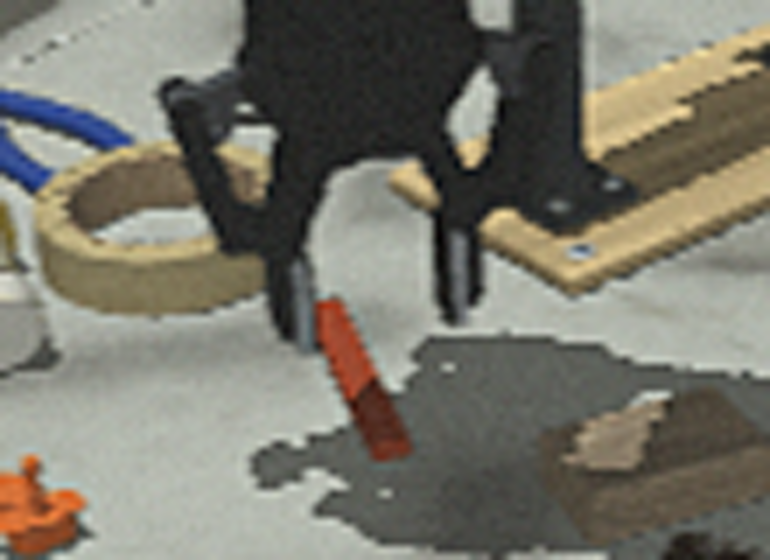

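Emit:
play_rows(steps=[[[0, 0.001, 0.017], [-0.003, 0.002, 0]], [[0, 0.001, 0.016], [-0.003, 0.002, 0]], [[0, 0.001, 0.012], [-0.002, 0.002, 0]], [[0, 0, 0.004], [0, 0, 0]], [[0, 0, 0], [0, 0, 0]]])

```text
time_s: 16.25
eef_pos: [509.1, 333.3, 4.2]
ee_rot: [-0.0, 0.885, 0.465, 0.001]
force: [0.2, -0.9, -0.6]
grip_width: 0.548
```

```bash
python3 - <<'E'
from st import *
from rig import cams
s=tst();print(s['force'].round(1))
im=cams.capture("scene");crop(im,240,210,350,290,7,"pics/s2.png")
E
```

```text
t 16.25 trk [ 292.2   83.4 -187.3] W [509.1 333.3   4.2] Ftrk [-1.  -0.4 -0.2] w 46.6
[ 0.2 -0.9 -0.6]
```

View pics/s2.png

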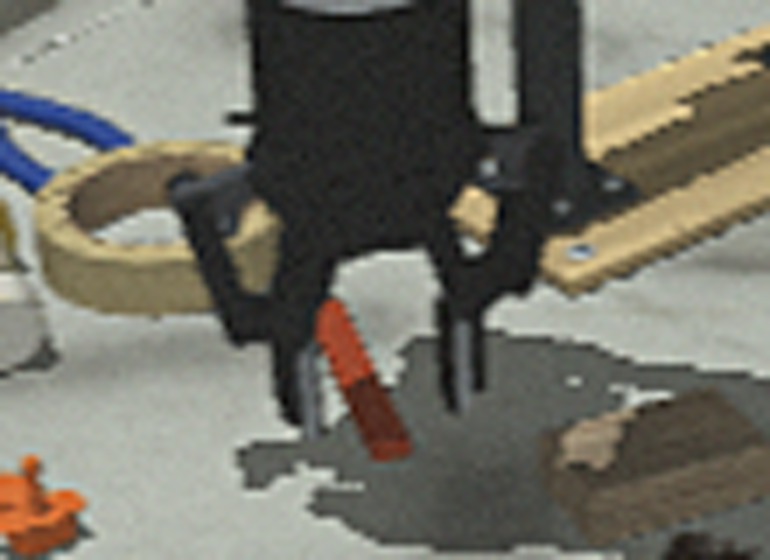

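Emit:
play_rows(steps=[[[0, 0, 0.002], [0, 0, 0]], [[0, 0, 0], [0, 0, 0]], [[0, 0, 0], [0, 0, 0]], [[0, 0, 0], [0, 0, 0]], [[0, 0, 0], [0, 0, 0]], [[0, 0, 0], [0, 0, 0]], [[0, 0, 0], [0, 0, 0]]], grip=1, squeeze=70)

```text
time_s: 17.0
eef_pos: [509.5, 333.7, 3.7]
ee_rot: [-0.0, 0.885, 0.465, 0.001]
force: [-0.4, -0.2, 5.3]
grip_width: 0.13
```

```bash
python3 - <<'E'
from st import *
from rig import cams
s=tst();print(s['force'].round(1))
im=cams.capture("scene");crop(im,240,210,350,290,7,"pics/s3.png")
E
```

```text
t 17.0 trk [ 292.4   83.1 -188. ] W [509.5 333.7   3.7] Ftrk [2.  0.3 4.9] w 11.0
[-0.4 -0.2  5.3]
```

View pics/s3.png

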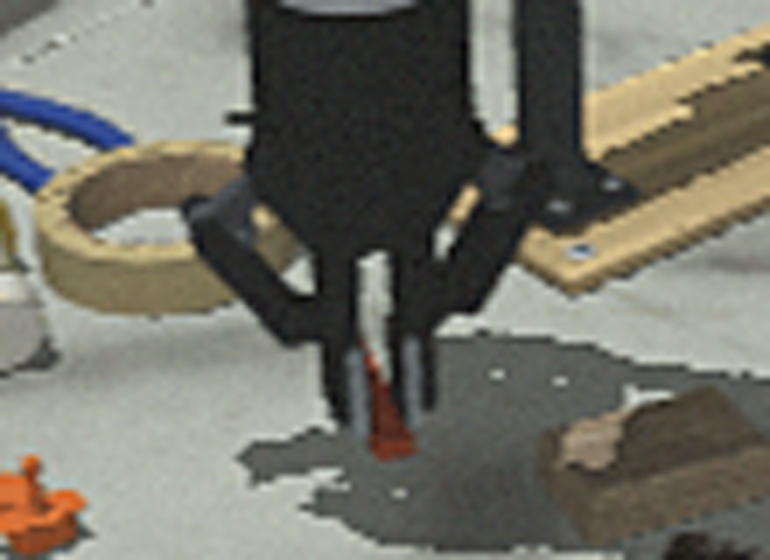

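```bash
python3 - <<'E'
from st import *
s=tst();p=r.x[:4]
d=np.array([np.cos(-.602),np.sin(-.602)])
for t in(10,15,20,25):print(t,proj("scene",[[509.5-t*d[0],333.7-t*d[1],4]]).round(1))
M=downR(np.pi/2-.602);Rt=toolR(p,-1)
mid=(R.from_matrix(M)*R.from_rotvec(R.from_matrix(M.T@Rt).as_rotvec()*.5)).as_matrix()
h=tw(p,[[285,-.3,70]])[0];print(h)
seq(s,[((506,330,180),M),((515,270,260),mid),(h,Rt)])
E
```

```text
t 17.05 trk [ 292.5   83.1 -188. ] W [509.5 333.8   3.7] Ftrk [2.4 1.1 5.1] w 11.5
10 [[295.  271.9]]
15 [[295.5 272.9]]
20 [[296. 274.]]
25 [[296.5 275.1]]
[567.43195319 203.31238645 234.40708599]
14
[[[-0.002, -0.0, -0.059], [0.0, -0.001, -0.001]], [[-0.002, -0.0, -0.059], [0.0, -0.001, -0.001]], [[-0.002, -0.0, -0.059], [0.0, -0.001, -0.001]], [[-0.002, -0.0, -0.059], [0.0, -0.001, -0.001]], [[-0.012, 0.011, -0.021], [0.049, 0.033, 0.147]], [[-0.01, 0.011, -0.022], [0.049, 0.033, 0.147]], [[-0.008, 0.012, -0.023], [0.049, 0.033, 0.147]], [[-0.006, 0.012, -0.023], [0.049, 0.033, 0.147]], [[-0.004, 0.011, -0.024], [0.049, 0.033, 0.147]], [[0.006, 0.023, 0.002], [0.049, 0.033, 0.147]], [[0.008, 0.022, 0.002], [0.049, 0.033, 0.147]], [[0.011, 0.021, 0.001], [0.049, 0.033, 0.147]], [[0.013, 0.02, 0.001], [0.049, 0.033, 0.147]], [[0.015, 0.018, 0.0], [0.049, 0.033, 0.147]]]
```

Emit:
play_rows(steps=[[[-0.002, 0, -0.03], [0, 0, 0]], [[-0.002, 0, -0.059], [0, 0, 0]], [[-0.002, 0, -0.059], [0, 0, 0]], [[-0.002, 0, -0.059], [0, 0, 0]], [[0, 0, -0.029], [0, 0, 0]], [[-0.012, 0.011, -0.021], [0.049, 0.033, 0.147]], [[-0.01, 0.011, -0.022], [0.049, 0.033, 0.147]], [[-0.008, 0.012, -0.023], [0.049, 0.033, 0.147]], [[-0.006, 0.012, -0.023], [0.049, 0.033, 0.147]], [[-0.004, 0.011, -0.024], [0.049, 0.033, 0.147]], [[0.006, 0.023, 0.002], [0.049, 0.033, 0.147]], [[0.008, 0.022, 0.002], [0.049, 0.033, 0.147]], [[0.011, 0.021, 0.001], [0.049, 0.033, 0.147]], [[0.013, 0.02, 0.001], [0.049, 0.033, 0.147]], [[0.015, 0.018, 0], [0.049, 0.033, 0.147]], [[0, 0, 0], [0, 0, 0]], [[0, 0, 0], [0, 0, 0]]])

```text
time_s: 18.75
eef_pos: [566.3, 200.9, 233.9]
ee_rot: [-0.217, 0.971, -0.1, 0.024]
force: [0.9, 0.4, -0.8]
grip_width: 0.133
```

```bash
python3 look.py pics/v1.png scene; python3 - <<'E'
from rig import cams
from h import *
crop(cams.capture("top"),280,120,420,220,5,"pics/v2.png")
E
```

```text
t 18.75 trk [282.4   0.4  70.7] W [566.3 200.9 233.9] Ftrk [ 0.2 -0.8 -1. ] w 11.3
rot err deg [-0.18 -0.17  0.1 ]
```

View pics/v1.png

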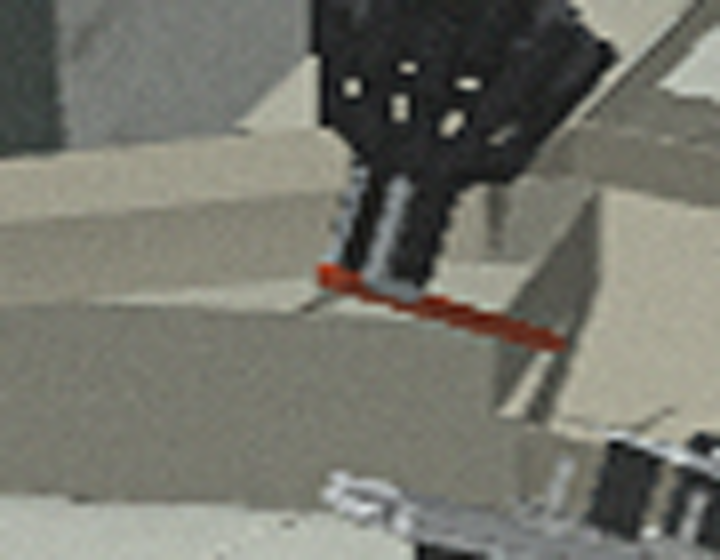

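View pics/v2.png

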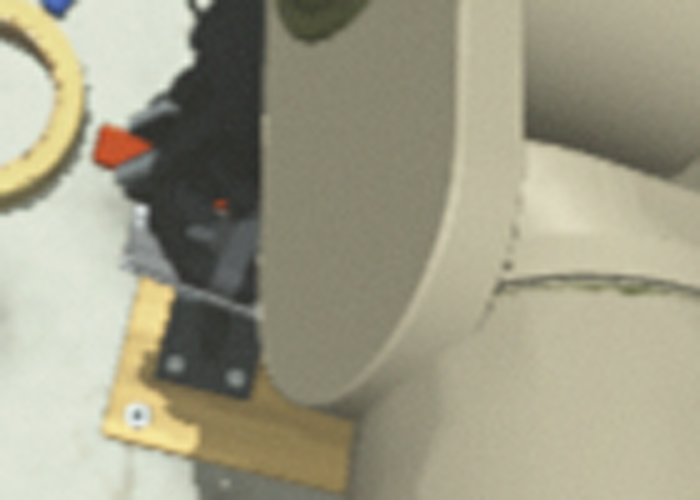

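```bash
python3 - <<'E'
from st import *
s=tst();p=r.x[:4];T=s['eef_pos'];M=rot(s['ee_rot']);u0=proj("scene",T)[0].astype(int)-[45,35]
for t in(-21,84):
    print(t,[((proj("scene",T+M@[0,t,dz])[0]-u0+.5)*8).round(0).tolist() for dz in(-4.3,3.7)])
P=[255,175]
print([((proj("scene",tw(p,[[x,0,14]]))[0]-u0+.5)*8).round(0).tolist() for x in P])
E
```

```text
t 18.85 trk [283.3   0.6  70.8] W [566.2 201.6 234.4] Ftrk [0.4 0.2 0.3] w 11.4
-21 [[325.0, 262.0], [317.0, 286.0]]
84 [[552.0, 328.0], [545.0, 350.0]]
[[379.0, 471.0], [546.0, 509.0]]
```

Emit:
play_rows(steps=[[[0, 0, 0.02], [0, 0, 0]], [[0, 0, 0.02], [0, 0, 0]], [[0, 0, 0.018], [0, 0, 0]], [[0, 0, 0.01], [0, 0, 0]], [[0, 0, 0], [0, 0, 0]], [[0, 0, 0], [0, 0, 0]]])

```text
time_s: 19.45
eef_pos: [571.2, 222.2, 188.4]
ee_rot: [-0.217, 0.971, -0.1, 0.025]
force: [-0.1, -0.2, -0.6]
grip_width: 0.135
```

```bash
python3 look.py pics/v3.png scene
```

```text
t 19.45 trk [ 2.83e+02 -1.00e-01  2.01e+01] W [571.2 222.2 188.4] Ftrk [-0.4  0.1 -0.5] w 11.5
rot err deg [-0.22 -0.24  0.05]
```

View pics/v3.png

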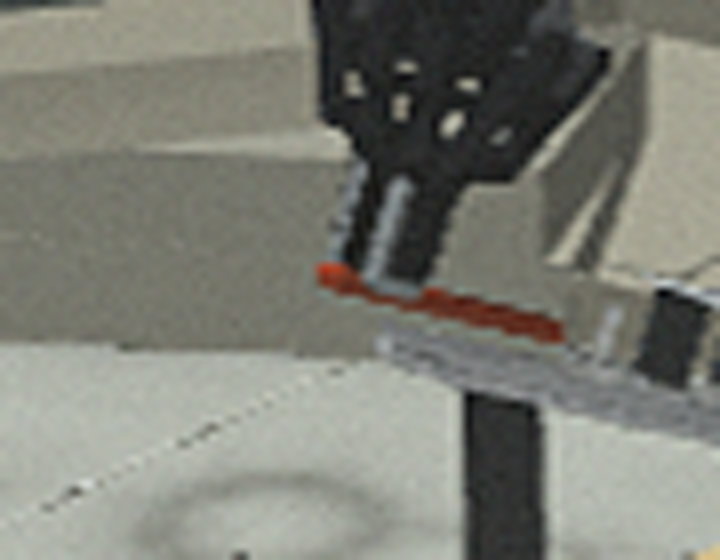

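Emit:
play_rows(steps=[[[0, 0, 0.004], [0, 0, 0]], [[0, 0, 0.003], [0, 0, 0]], [[0, 0, 0], [0, 0, 0]]])

```text
time_s: 19.8
eef_pos: [571.5, 224.3, 182.9]
ee_rot: [-0.217, 0.971, -0.101, 0.024]
force: [1.1, -0.6, 0.8]
grip_width: 0.136
```

```bash
python3 look.py
```

```text
t 19.8 trk [2.826e+02 1.000e-01 1.430e+01] W [571.5 224.3 182.9] Ftrk [ 0.1 -1.2  0.9] w 11.5
rot err deg [-0.21 -0.2   0.  ]
```

Emit:
play_rows(steps=[[[0, 0.012, 0], [0, 0, 0]], [[0, 0.012, 0], [0, 0, 0]], [[0, 0, 0], [0, 0, 0]]])

```text
time_s: 20.1
eef_pos: [567.9, 207.2, 174.8]
ee_rot: [-0.217, 0.971, -0.102, 0.024]
force: [1.4, 0.4, 0.0]
grip_width: 0.133
```

```bash
python3 look.py pics/v4.png scene
```

```text
t 20.1 trk [263.3  -0.   14.3] W [567.9 207.2 174.8] Ftrk [ 0.7 -1.3 -0.3] w 11.3
rot err deg [-0.19 -0.18 -0.09]
```

View pics/v4.png

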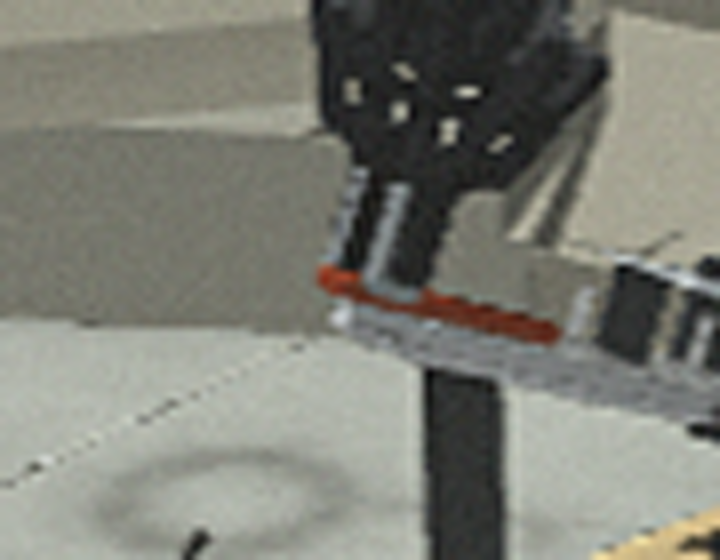

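Emit:
play_rows(steps=[[[0, 0.006, 0], [0, 0, 0]], [[0, 0.006, 0], [0, 0, 0]], [[0, 0.006, 0], [0, 0, 0]], [[0, 0.006, 0], [0, 0, 0]], [[0, 0, 0], [0, 0, 0]]])

```text
time_s: 20.65
eef_pos: [564.8, 191.9, 167.5]
ee_rot: [-0.217, 0.971, -0.101, 0.024]
force: [-0.0, 0.4, 0.5]
grip_width: 0.136
```

```bash
python3 look.py pics/v5.png scene
```

```text
t 20.65 trk [246.2  -0.   14.3] W [564.8 191.9 167.5] Ftrk [0.6 0.1 0.3] w 11.6
rot err deg [-0.21 -0.2  -0.03]
```

View pics/v5.png

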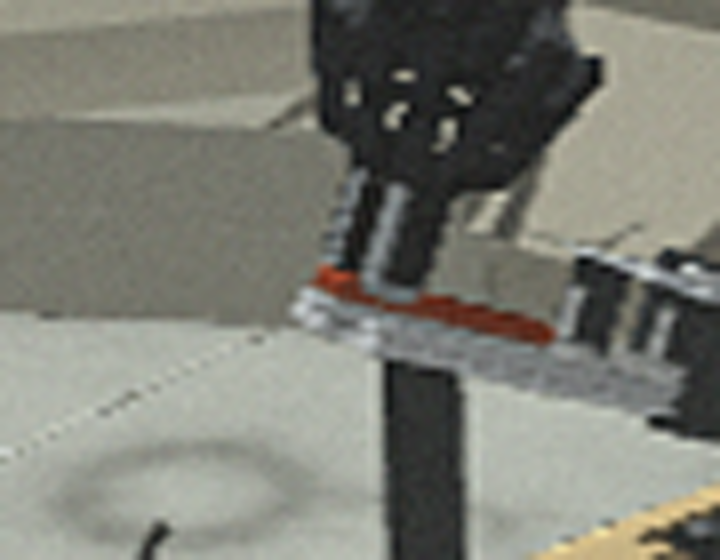

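Emit:
play_rows(steps=[[[0, 0.008, 0], [0, 0, 0]], [[0, 0.008, 0], [0, 0, 0]], [[0, 0.008, 0], [0, 0, 0]], [[0, 0.008, 0], [0, 0, 0]], [[0, 0.008, 0], [0, 0, 0]], [[0, 0.008, 0], [0, 0, 0]], [[0, 0, 0], [0, 0, 0]]])

```text
time_s: 21.4
eef_pos: [558.1, 159.9, 152.1]
ee_rot: [-0.217, 0.971, -0.101, 0.024]
force: [0.3, 0.2, 0.0]
grip_width: 0.133
```

```bash
python3 look.py pics/v6.png scene
```

```text
t 21.4 trk [209.9  -0.   14.1] W [558.1 159.9 152.1] Ftrk [ 0.2 -0.3 -0.1] w 11.3
rot err deg [-0.21 -0.2  -0.05]
```

View pics/v6.png

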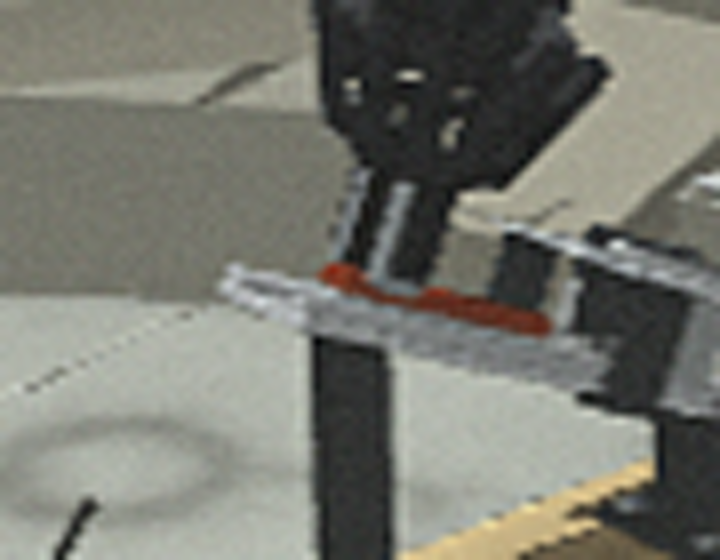

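Emit:
play_rows(steps=[[[0, 0.008, 0], [0, 0, 0]], [[0, 0.008, 0], [0, 0, 0]], [[0, 0.008, 0], [0, 0, 0]], [[0, 0.008, 0], [0, 0, 0]], [[0, 0.008, 0], [0, 0, 0]], [[0, 0.008, 0], [0, 0, 0]], [[0, 0.008, 0], [0, 0, 0]], [[0, 0, 0], [0, 0, 0]]])

```text
time_s: 22.25
eef_pos: [550.3, 122.7, 134.2]
ee_rot: [-0.217, 0.971, -0.101, 0.024]
force: [-0.0, 0.5, -0.7]
grip_width: 0.129
```

```bash
python3 look.py pics/v7.png scene
```

```text
t 22.25 trk [168.  -0.  14.] W [550.3 122.7 134.2] Ftrk [ 0.2  0.1 -0.8] w 11.0
rot err deg [-0.21 -0.2  -0.05]
```

View pics/v7.png

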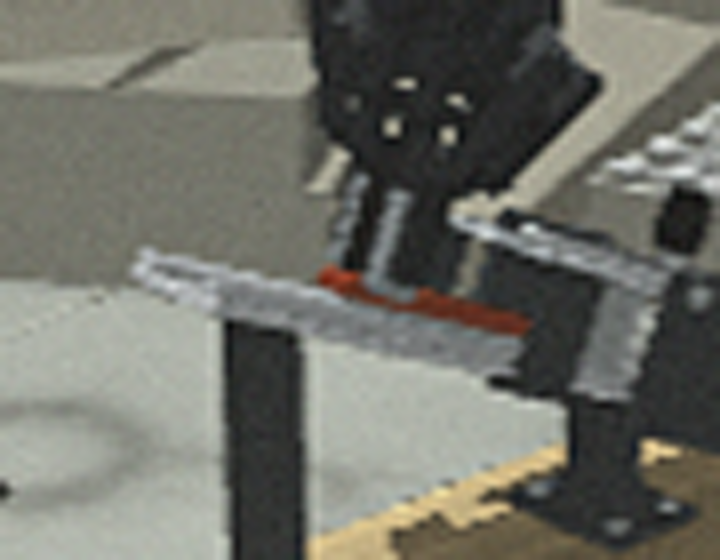

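Now creep to contact with the blade, watching the force.

Emit:
play_rows(steps=[[[0, 0.004, 0], [0, 0, 0]], [[0, 0.004, 0], [0, 0, 0]], [[0, 0.004, 0], [0, 0, 0]], [[0, 0, 0], [0, 0, 0]]])

```text
time_s: 22.7
eef_pos: [548.7, 115.1, 130.6]
ee_rot: [-0.217, 0.971, -0.101, 0.024]
force: [0.1, 1.6, -0.1]
grip_width: 0.131
```

```bash
python3 look.py
```

```text
t 22.7 trk [159.4  -0.   14. ] W [548.7 115.1 130.6] Ftrk [ 1.4  0.2 -0.8] w 11.2
rot err deg [-0.21 -0.21 -0.01]
```

Emit:
play_rows(steps=[[[0, 0.003, 0], [0, 0, 0]], [[0, 0.003, 0], [0, 0, 0]], [[0, 0, 0], [0, 0, 0]]])

```text
time_s: 23.0
eef_pos: [547.9, 111.2, 128.7]
ee_rot: [-0.217, 0.971, -0.101, 0.024]
force: [-0.5, -0.2, 0.5]
grip_width: 0.132
```

```bash
python3 look.py
```

```text
t 23.0 trk [155.  -0.  14.] W [547.9 111.2 128.7] Ftrk [-0.1  0.4  0.6] w 11.2
rot err deg [-0.21 -0.21 -0.01]
```

Emit:
play_rows(steps=[[[0, 0.002, 0], [0, 0, 0]], [[0, 0.002, 0], [0, 0, 0]], [[0, 0, 0], [0, 0, 0]]])

```text
time_s: 23.3
eef_pos: [547.4, 108.6, 127.5]
ee_rot: [-0.217, 0.971, -0.101, 0.024]
force: [0.5, -0.1, 0.2]
grip_width: 0.133
```

```bash
python3 look.py
```

```text
t 23.3 trk [152.1  -0.   14. ] W [547.4 108.6 127.5] Ftrk [ 0.1 -0.5  0.2] w 11.3
rot err deg [-0.21 -0.21  0.  ]
```

Emit:
play_rows(steps=[[[0, 0.002, 0], [0, 0, 0]], [[0, 0.002, 0], [0, 0, 0]], [[0, 0, 0], [0, 0, 0]]])

```text
time_s: 23.6
eef_pos: [547.2, 106.8, 126.9]
ee_rot: [-0.218, 0.97, -0.101, 0.025]
force: [1.4, 5.6, 2.4]
grip_width: 0.133
```

```bash
python3 look.py pics/v8.png scene
```

```text
t 23.6 trk [150.2  -0.2  14.2] W [547.2 106.8 126.9] Ftrk [ 6.2 -0.3 -0.2] w 11.3
rot err deg [-0.33 -0.25  0.02]
```

Emit:
play_rows(steps=[[[0, 0.002, 0], [0, 0, 0]], [[0, 0, 0], [0, 0, 0]]])

```text
time_s: 23.85
eef_pos: [547.1, 106.2, 126.9]
ee_rot: [-0.219, 0.97, -0.101, 0.025]
force: [1.7, 9.1, 6.6]
grip_width: 0.135
```

```bash
python3 look.py pics/v8.png scene
```

```text
t 23.85 trk [149.6  -0.3  14.5] W [547.1 106.2 126.9] Ftrk [11.2  0.2  2.1] w 11.5
rot err deg [-0.43 -0.28  0.03]
```

View pics/v8.png

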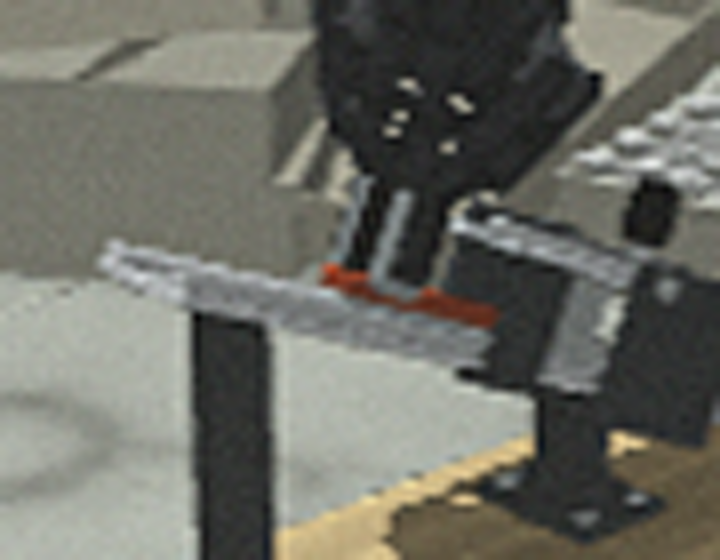

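Emit:
play_rows(steps=[[[0, -0.004, 0], [0, 0, 0]], [[0, -0.01, -0.002], [0, 0, 0]], [[0, -0.02, -0.003], [0, 0, 0]], [[0, -0.035, -0.003], [0, 0, 0]], [[0, -0.045, 0], [0, 0, 0]], [[0, -0.045, 0], [0, 0, 0]], [[0, -0.03, -0.01], [0, 0, 0]], [[0, -0.01, -0.05], [0, 0, 0]], [[0, 0, -0.05], [0, 0, 0]], [[0, 0, 0], [0, 0, 0]]])

```text
time_s: 24.9
eef_pos: [567.4, 199.2, 274.1]
ee_rot: [-0.217, 0.971, -0.1, 0.028]
force: [0.3, 0.1, -0.9]
grip_width: 0.138
```

```bash
python3 look.py pics/v9.png scene; python3 - <<'E'
from st import *
s=tst();p=r.x[:4]
d=np.array([np.cos(-.602),np.sin(-.602)]);g=[509.3,334]
M=rot(s['ee_rot']);Rt=downR(np.pi/2-.602)
mid=(R.from_matrix(M)*R.from_rotvec(R.from_matrix(M.T@Rt).as_rotvec()*.55)).as_matrix()
seq(s,[((520,270,260),mid),((506,330,180),Rt),((g[0],g[1],30),Rt)])
E
```

```text
t 24.9 trk [298.2  -1.1 107.7] W [567.4 199.2 274.1] Ftrk [-0.2 -0.3 -0.9] w 11.7
rot err deg [-0.27 -0.66  0.16]
t 24.95 trk [297.2  -0.4 105. ] W [566.7 199.7 271.3] Ftrk [-1.1  0.4 -0.6] w 11.3
14
[[[-0.016, -0.013, 0.009], [-0.054, -0.037, -0.162]], [[-0.014, -0.015, 0.009], [-0.054, -0.037, -0.162]], [[-0.012, -0.017, 0.009], [-0.054, -0.037, -0.162]], [[-0.009, -0.019, 0.008], [-0.054, -0.037, -0.162]], [[-0.006, -0.02, 0.008], [-0.054, -0.037, -0.162]], [[0.002, -0.012, 0.024], [-0.044, -0.03, -0.132]], [[0.004, -0.012, 0.024], [-0.044, -0.03, -0.132]], [[0.006, -0.012, 0.023], [-0.044, -0.03, -0.132]], [[0.007, -0.013, 0.023], [-0.044, -0.03, -0.132]], [[0.009, -0.012, 0.022], [-0.044, -0.03, -0.132]], [[0.002, 0.0, 0.05], [0.0, 0.0, 0.0]], [[0.002, 0.0, 0.05], [0.0, 0.0, 0.0]], [[0.002, 0.0, 0.05], [0.0, 0.0, 0.0]], [[0.002, 0.0, 0.05], [0.0, 0.0, 0.0]]]
```

View pics/v9.png

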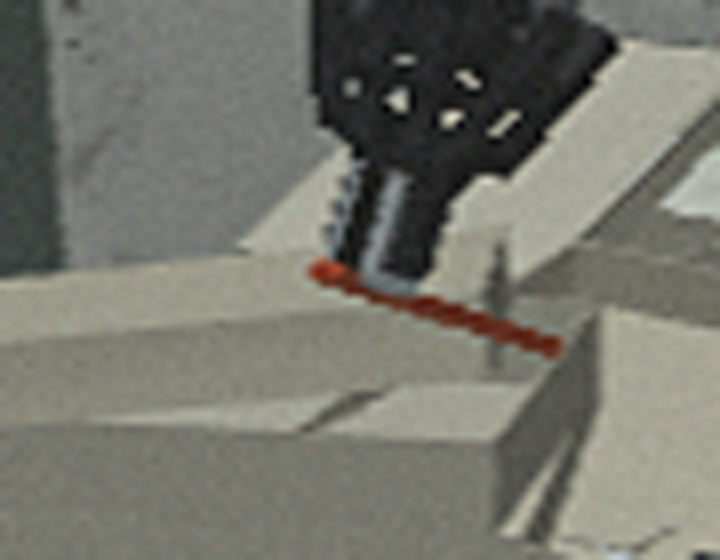

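Emit:
play_rows(steps=[[[-0.016, -0.013, 0.009], [-0.054, -0.037, -0.162]], [[-0.014, -0.015, 0.009], [-0.054, -0.037, -0.162]], [[-0.012, -0.017, 0.009], [-0.054, -0.037, -0.162]], [[-0.009, -0.019, 0.008], [-0.054, -0.037, -0.162]], [[-0.006, -0.02, 0.008], [-0.054, -0.037, -0.162]], [[0.002, -0.012, 0.024], [-0.044, -0.03, -0.132]], [[0.004, -0.012, 0.024], [-0.044, -0.03, -0.132]], [[0.006, -0.012, 0.023], [-0.044, -0.03, -0.132]], [[0.007, -0.013, 0.023], [-0.044, -0.03, -0.132]], [[0.009, -0.012, 0.022], [-0.044, -0.03, -0.132]], [[0, 0, 0], [0, 0, 0]]])

```text
time_s: 26.05
eef_pos: [503.3, 330.8, 174.7]
ee_rot: [-0.001, 0.884, 0.467, -0.004]
force: [-0.0, -0.6, -0.4]
grip_width: 0.135
```

```bash
python3 - <<'E'
from rig import cams
from st import *
tst()
crop(cams.capture("top"),320,150,450,240,6,"pics/w1.png");crop(cams.capture("scene"),300,165,410,235,7,"pics/w2.png")
E
```

```text
t 26.05 trk [360.9  88.6 -31.3] W [503.3 330.8 174.7] Ftrk [-0.7 -0.1 -0.1] w 11.4
```

View pics/w1.png

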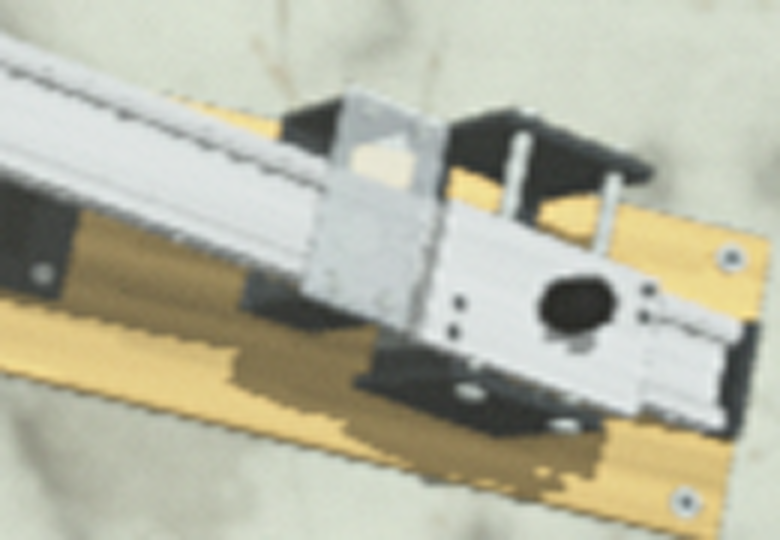

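View pics/w2.png

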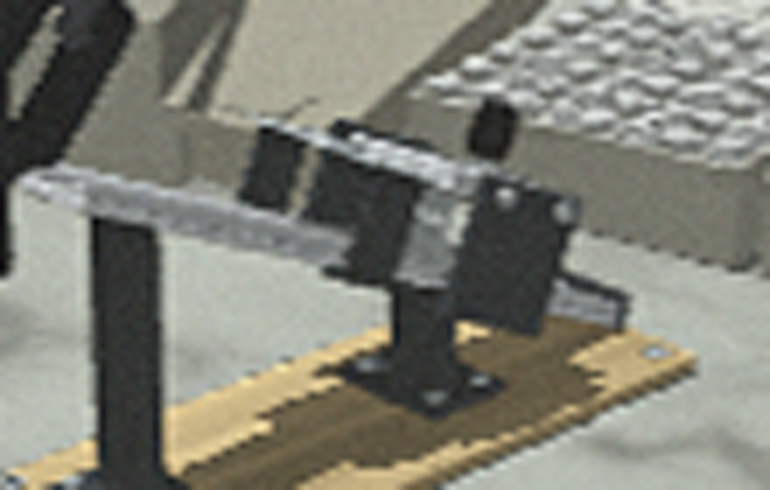

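```bash
python3 - <<'E'
from rig import cams
from st import *
ims=[cams.capture("top").astype(float) for _ in range(5)]
g=np.mean(ims,0).mean(2)[165:210,365:400]
print(((proj("top",tw(r.x[:4],[[87,-1,9.4],[96,-1,9.4],[78,-1,9.4]]))-[365,165]+.5)*16).round())
c=np.clip((g-175)/(215-175),0,1)*255
cv2.imwrite("pics/w3.png",cv2.resize(c.astype(np.uint8),None,fx=16,fy=16,interpolation=cv2.INTER_CUBIC))
E
```

```text
[[254. 382.]
 [197. 361.]
 [311. 403.]]
```

View pics/w3.png

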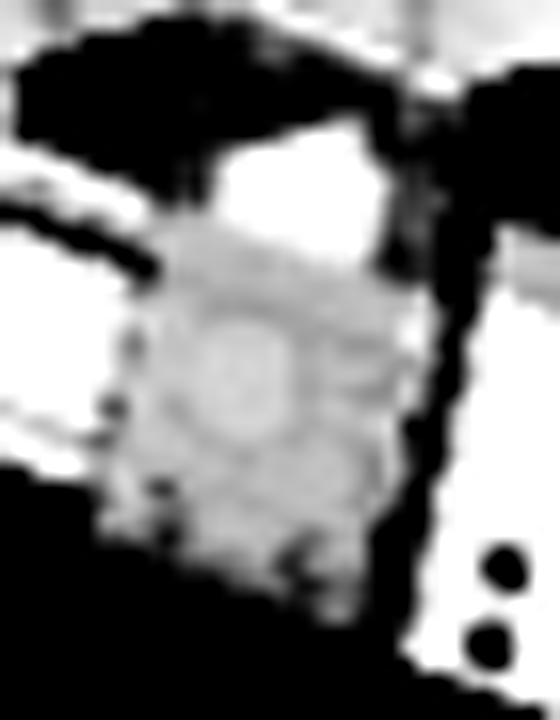

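```bash
python3 - <<'E'
from st import *
p=r.x[:4]
print(onplane(p,"top",295+221/6-.4,140+188/6-.4,9.4).round(1), onplane(p,"top",365+240/16-.5,165+382/16-.5,9.4).round(1), onplane(p,"top",295+404/6-.4,140+250/6-.4,9.4).round(1))
E
```

```text
[2.041e+02 2.000e-01 9.400e+00] [89.1 -0.4  9.4] [132.8  -1.6   9.4]
```

Emit:
play_rows(steps=[[[0.002, 0, 0.05], [0, 0, 0]], [[0.002, 0, 0.05], [0, 0, 0]], [[0.002, 0, 0.05], [0, 0, 0]], [[0.002, 0, 0.04], [0, 0, 0]], [[0, 0, 0.02], [0, 0, 0]], [[0, 0, 0], [0, 0, 0]], [[0, 0, 0], [0, 0, 0]]])

```text
time_s: 27.1
eef_pos: [509.5, 334.5, 22.2]
ee_rot: [-0.001, 0.885, 0.465, 0.0]
force: [0.1, 0.6, 0.2]
grip_width: 0.132
```

```bash
python3 - <<'E'
from st import *
from rig import cams
s=tst();print(s['force'].round(1),(rot(s['ee_rot'])[:,2]).round(4))
crop(cams.capture("scene"),240,210,350,290,7,"pics/x1.png")
E
```

```text
t 27.1 trk [ 301.    83.3 -171.6] W [509.5 334.5  22.2] Ftrk [ 0.6  0.  -0.1] w 11.2
[0.1 0.6 0.2] [ 1.0e-04  1.3e-03 -1.0e+00]
```

View pics/x1.png

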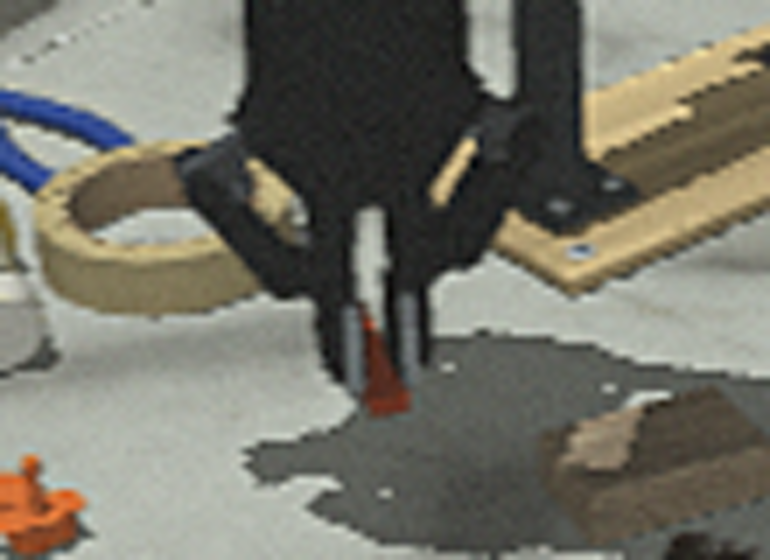

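Emit:
play_rows(steps=[[[0, 0, 0.008], [0, 0, 0]], [[0, 0, 0.008], [0, 0, 0]], [[0, 0, 0.006], [0, 0, 0]], [[0, 0, 0.002], [0, 0, 0]], [[0, 0, 0], [0, 0, 0]]])

```text
time_s: 27.65
eef_pos: [508.6, 334.4, 3.7]
ee_rot: [-0.001, 0.885, 0.465, -0.001]
force: [-4.8, -3.5, 10.2]
grip_width: 0.129
```

```bash
python3 - <<'E'
from st import *
s=tst();print(s['force'].round(1))
E
```

```text
t 27.65 trk [ 292.9   84.2 -188.3] W [508.6 334.4   3.7] Ftrk [ 0.3  4.  11.1] w 11.0
[-4.8 -3.5 10.2]
```

Contact with the table; release, and lift away.

Emit:
play_rows(steps=[[[0, 0, -0.001], [0, 0, 0]], [[0, 0, 0], [0, 0, 0]], [[0, 0, 0], [0, 0, 0]], [[0, 0, 0], [0, 0, 0]], [[0, 0, -0.015], [0, 0, 0]], [[0, 0, -0.04], [0, 0, 0]], [[0, 0, -0.06], [0, 0, 0]], [[0, 0, -0.06], [0, 0, 0]], [[0, 0, -0.06], [0, 0, 0]], [[-0.03, -0.03, -0.03], [0, 0, 0]], [[-0.06, 0, 0], [0, 0, 0]], [[-0.06, 0, 0], [0, 0, 0]], [[-0.06, 0, 0], [0, 0, 0]], [[-0.06, 0, 0], [0, 0, 0]], [[0, 0, 0], [0, 0, 0]]], grip=0.45)

```text
time_s: 29.15
eef_pos: [373.1, 177.9, 203.0]
ee_rot: [-0.0, 0.886, 0.464, -0.001]
force: [0.4, 1.3, 0.5]
grip_width: 0.549
```

```bash
python3 - <<'E'
from rig import cams
from st import *
s=tst();print(s['force'].round(1))
a=cams.capture("top");b=cams.capture("scene")
crop(a,160,100,460,310,2.6,"pics/y1.png");crop(b,210,160,410,330,4,"pics/y2.png")
E
```

```text
t 29.15 trk [213.1 184.7  68.9] W [373.1 177.9 203. ] Ftrk [ 1.4 -0.2 -0.2] w 46.7
[0.4 1.3 0.5]
```

View pics/y1.png

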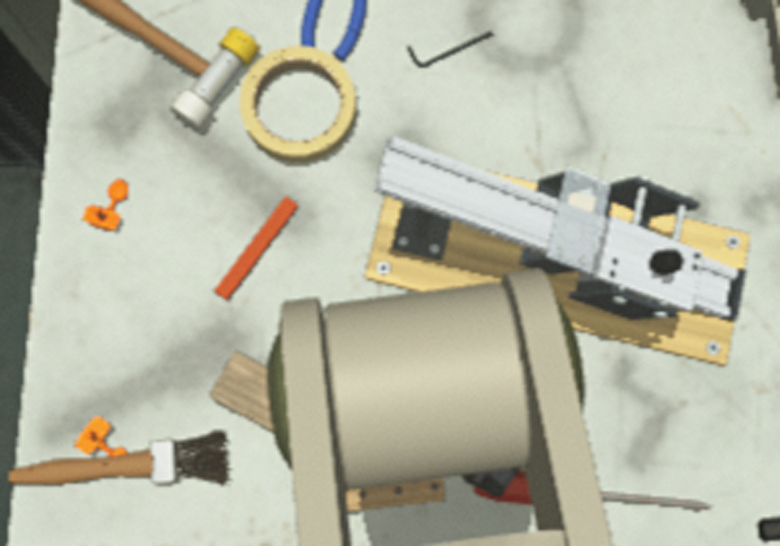

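View pics/y2.png

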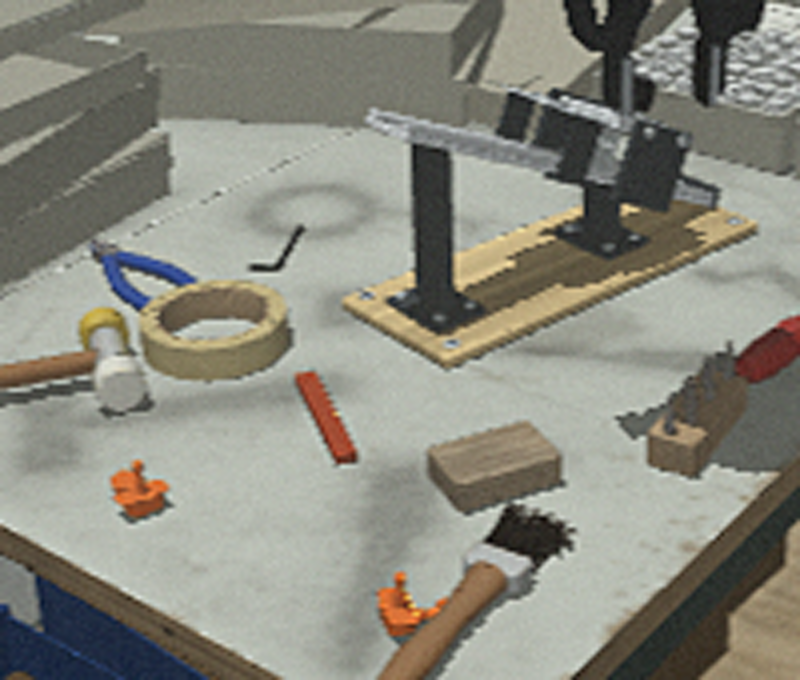

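```bash
python3 -c "
from rig import ctrl
print(ctrl.finish_job())"
```

```text
the job is handed in; nothing more can be done
None
```

The job is done and handed in at about 29 s on the robot's clock, against the 72 s limit.

**What I did**
1. I gripped the black knob and pulled the slide to its end stop on the robot's side; it held there at 27 N without moving further.
2. I set the loose white head into the open upper track behind the hung one, gear housing leading downhill. I lowered it until it met the track floor. The orange look-alikes were not touched.
3. I pushed both heads down with the stick under the guard to a hard stop, where the force rose from near zero to 11 N over about 2 mm.
4. I laid the stick flat on the worktop where it had been and moved the gripper clear.

**What the last checks showed**
- **Slide:** its block is against the stop on the robot's side.
- **Upper track:** it is empty, and so is the track below the block.
- **Second head:** its button shows under the guard at track x of about 89 mm, where 87 mm was expected. This 2 mm difference is within the camera's accuracy. The arm's own reading at the knob and at the stop was off by about the same amount in the same direction.
- **First head:** its contact with the front blade is hidden from both cameras. I infer it from the hard stop and the second head's position.
- **Other objects:** those I could see are where they started. In the last top view the arm partly hid the bit block, the screwdriver and the sanding block. The sanding block shows in place in the other view.

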